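# Fetch the second V-block from behind the bottles

## Robot

A 6-joint arm with a two-finger parallel gripper is mounted at the origin on the work surface. World frame = base frame: x ahead of the robot, y to its left, z up, the work surface at z = 0. Lengths are in m, angles in rad, forces in N, time in s.
With the tool pointing down it reaches from about 0.35 to 0.85 m from the base axis. Payload 8.1 kg.
Tool frame: the origin (TCP) lies between the finger pads; the fingertips stand 25 mm ahead of it and the grasp point (between the pads) lies 6 mm ahead of it (robot.tip_extent is the distance from the TCP to the fingertips, in m); z points along the fingers, y is the direction in which the jaws open and shut (so a half turn about z gives the same grasp; the last joint's range is limited). The gripper opens to 93 mm and grips with 3 to 60 N. Pads are 15 mm wide; open, the fingers measure 128 mm over their backs; the gripper's body (75 mm by 188 mm) begins 65 mm behind the grasp point.
Start: joints at [-0.085, 0.13, 1.488, -0, 1.523, -0.085], TCP at [0.6, 0, 0.244] pointing down, gripper open.
Joint ranges: [-2.96, 2.96], [-0.89, 2.26], [0.02, 2.5], [-1.34, 4.48], [0, 2.73], [-2.66, 2.66]. Speed limits (rad/s): [2.39, 2.39, 2.79, 3.14, 3.14, 3.14].

## Interface

Orientations are given as a rotation vector (axis times angle).
In Python, from plant import robot gives the robot as it stands.
- The arm moves only by the tool drive_tool, never from a script. Its argument "increments" is a list of rows, each a list of 7 numbers: the closure, from 0 (fully open) to 1 (shut), then the shift along the world's x, y, z in units of 25 mm (1.0 is 25 mm), then the turn, a rotation vector about the world's x, y, z in rad. In form: [[gripper, dx, dy, dz, rx, ry, rz], ...]. A call has 1 to 20 rows; each row is the pose to reach, as a shift and turn from the pose commanded when the call began; what a row does not reach only later rows make up. A row lasts 1/12 s, in which the tool goes at most 41.7 mm and 7.16 degrees, less where a joint would pass 70% of its speed; a pose out of reach is approached as far as the arm can. A call with a gripper value outside its range is refused whole. The fingers move at their own pace and stop on an object; "squeeze" is the grip in N (left out, the last holds). Time passes only in rows, so rows that repeat a pose let the fingers close. It gives the time, the measured TCP pose, the force and the opening at its end, in the units of the state.
- robot.read_state(): the state, without advancing time (a new reading comes with each control period).
- robot.read_camera(name): name is "scene" or "side" or "wrist"; returns a dict with "image" (384x512x3 uint8, red, green, blue), "fx", "fy", "cx", "cy" (pixels), "dist" ([k1, k2, p1, p2, k3] as OpenCV has them; the pictures are not rectified), "T" (4x4, takes a point from camera to world coordinates); the wrist camera has in their place "mount" (4x4, takes a point from camera to tool coordinates, whose origin is the TCP and whose axes are the flange's). Camera axes: x right, y down, z forward; pixel columns grow to the right and rows downward; lengths in m; the calibration is good to about 2 mm. A picture is of the moment at which its call begins: read the wrist's pose just before it. There is no depth.
- robot.close_job(): hands the job in, once; it reports no verdict.
The state is a dict: "t": time; "q": joint angles; "dq": joint speeds; "joint_torque": joint torques, N m; "tool_pos": TCP position; "orientation": TCP orientation; "force": force on the tool from outside, world axes, zero at the start; "wrist_torque": the same for the moment, N m; "opening": finger opening in m.
Only numpy, scipy, OpenCV 4.12 (cv2) and the standard library are available. Lean on these libraries where they do the work, as an engineer would, in place of code of your own. Each camera call takes 0.05 s, during which the arm holds its last target.

## Task

The second V-block of the pair lies in the grey tool tray behind three oily containers. Move the bottle, the can and the tin to the empty drip tray, then fetch the V-block and set it squarely on the bare pad of the base plate, groove up and in line with its bolted mate, and finally stand each container back upright in the tool tray where it stood at the start. Set everything down gently, without dropping or tipping anything, and leave the hammer, the square and the drill stand alone.

Things in the scene. Friction and masses are not known exactly. Their poses are not given: they have to be found in the camera images.
- bottle_center (a point): White plastic oil bottle with a small grey nozzle cap, loose, standing: round straight body 50 mm in diameter up to 98 mm above its base, then a shoulder and the cap up to 125 mm. This point is on its axis half-way up, 62.5 mm above its base; z points up along the axis.
- can_center (a point): Slim bare-metal can with a small grey cap, loose, standing: round straight body 46 mm in diameter up to 104 mm above its base, cap (33 mm wide) up to 124 mm. This point is on its axis half-way up, 62 mm above its base; z points up.
- jar_center (a point): Thick grey tin with a flat top and a bright steel seam round its upper part, loose, standing: a plain cylinder 54 mm in diameter and 106 mm high, the shortest and widest of the three containers. This point is on its axis half-way up, 53 mm above its base; z points up.
- vblock_center (a point): Loose steel V-block, 0.78 kg: bar 32 mm wide (x), 110 mm long (y), 34 mm high (z), with a V-groove 22 mm wide along its top. This point is its centre, 17 mm above its underside. It lies along the tool tray 4 to 17 mm behind the containers (their +x side), which leave no room there for a finger or the gripper's body; on its other side 40 mm are free.
- caddy: The grey sheet-metal tool tray, fixed: 156 mm (x) by 250 mm (y), rim 19 mm high, black rubber floor 6 mm above the bench. Origin on the bench under its centre. The three containers stand in a row along its y axis, about 62 mm apart and 42 mm to the -x side of its centre, with 6 to 18 mm between neighbours, in any order; the V-block lies behind them.
- driptray_floor (a point): Centre of the floor of the empty blue-enamelled drip tray, fixed: 150 mm (x) by 250 mm (y) outside, flat floor inside a rim that stands 9 mm above the floor; the floor is 6 mm above the bench. Axes along its sides.
- seat (a point): Centre of the top of the bare bright pad (38 by 116 mm, top 21 mm above the bench) at the -y end of the green fixed base plate (90 by 280 by 18 mm). The plate's other pad, 140 mm away at its +y end, carries the bolted mate V-block (same size) under a clamp stirrup up to 110 mm above the bench. The V-block must lie along this point's y axis, the plate's length (either way round).
- hammer: Hammer lying on the bench. A bystander, to be left alone.
- square: Try square with a wooden stock (90 mm) and a steel blade (120 mm) lying on the bench. A bystander, to be left alone.
- drillstand: Wooden block 60 by 120 by 35 mm with upright drill bits, up to 102 mm high. A bystander, to be left alone.
There are look-alikes about, which are no part of the job. Leave any green or turquoise look-alike of the part that bears jar_center alone. What is shaped like the part that bears vblock_center but orange is not meant.

How it is judged:
On the way, in this order (a step that is already met when the one before it is completed fails the run):
1. the bottle, the can and the tin all stand upright on the drip tray (x of bottle_center in the frame of driptray_floor between -0.055 and 0.055 m and y of bottle_center in the frame of driptray_floor between -0.105 and 0.105 m and z of bottle_center in the frame of driptray_floor between 0.0565 and 0.0685 m and angle between each of bottle_center, can_center, jar_center's own z axis and vertical below 0.1 rad and linear speed of each of bottle, can, jar below 0.03 m/s and x of can_center in the frame of driptray_floor between -0.055 and 0.055 m and y of can_center in the frame of driptray_floor between -0.105 and 0.105 m and z of can_center in the frame of driptray_floor between 0.056 and 0.068 m and x of jar_center in the frame of driptray_floor between -0.055 and 0.055 m and y of jar_center in the frame of driptray_floor between -0.105 and 0.105 m and z of jar_center in the frame of driptray_floor between 0.047 and 0.059 m), for 0.2 s.
2. the V-block lies released on the bare pad, groove up, in line with its mate (horizontal distance between vblock_center and seat below 0.01 m and angle between the y axis of vblock_center and the y axis of seat, either way round below 0.12 rad and z of vblock_center in the frame of seat between 0.013 and 0.021 m and angle between vblock_center's own z axis and vertical below 0.08 rad and linear speed of vblock below 0.02 m/s and contact force between vblock and the fingers below 0.05 N), for 0.2 s.
At the end, for the whole second after the job is handed in: The V-block lies groove up on the bare pad, its centre within 10 mm of the pad's centre and its length within 0.12 rad of the pad's, and the bottle, the can and the tin each stand upright within 15 mm of where they stood at the start; all are released and at rest (horizontal distance between vblock_center and seat below 0.01 m and angle between the y axis of vblock_center and the y axis of seat, either way round below 0.12 rad and z of vblock_center in the frame of seat between 0.013 and 0.021 m and angle between vblock_center's own z axis and vertical below 0.08 rad and linear speed of each of vblock, bottle, can, jar below 0.02 m/s and distance of each of bottle_center, can_center, jar_center from where it was at the start of the episode below 0.015 m and angle between each of bottle_center, can_center, jar_center's own z axis and vertical below 0.1 rad); the robot touches nothing.
It fails at once if the hammer, the square or the drill stand is shifted by more than 20 mm (distance of any of hammer, square, drillstand from where it was at the start of the episode above 0.02 m).
It fails at once if a container is tipped by more than 0.6 rad (angle between any of bottle_center, can_center, jar_center's own z axis and vertical above 0.6 rad).
It fails at once if a container or the V-block is dropped (falls freely by more than about 15 mm) ((contact force between bottle and anything else below 0.02 N and linear speed of bottle above 0.55 m/s) or (contact force between can and anything else below 0.02 N and linear speed of can above 0.55 m/s) or (contact force between jar and anything else below 0.02 N and linear speed of jar above 0.55 m/s) or (contact force between vblock and anything else below 0.02 N and linear speed of vblock above 0.55 m/s)).
It also fails if it takes over 144 s, if anything falls off the work surface, if the arm or the gripper's body presses on something with over 40 N, if the wrist force passes 120 N, or if a joint passes its speed limit or range.

## Working session

There is one attempt and no reset: what is moved stays moved. The work goes in short steps, Python scripts to look and compute and a tool call to move; the robot and the scene stay as the last step left them, time stands still between calls to the robot, and variables do not carry over. Pictures are saved under pics/ and viewed, and the job is handed in when it is done.

Besides the shell and the picture viewer there is one more tool, called after ">>>" as a command line: name --pt "numbers of a row" for each row, then --argument value for the rest. drive_tool: Moves the arm, as the interface text tells. Its arguments: {"type":"object","properties":{"increments":{"type":"array"},"squeeze":{"type":"number"}},"required":["increments"]}

```bash
ls; mkdir -p pics; cat > h.py <<'E'
import numpy as np, cv2
from plant import robot
def cam(name,fn=None):
    s=robot.read_state(); c=robot.read_camera(name)
    if fn: cv2.imwrite('pics/'+fn,c['image'][:,:,::-1])
    K=np.array([[c['fx'],0,c['cx']],[0,c['fy'],c['cy']],[0,0,1.]])
    if 'T' in c: T=np.array(c['T'])
    else:
        W=np.eye(4); W[:3,:3]=cv2.Rodrigues(np.array(s['orientation'],float))[0]; W[:3,3]=s['tool_pos']
        T=W@np.array(c['mount'])
    return c['image'],K,np.array(c['dist'],float),T
def ray(px,K,d,T):
    u=cv2.undistortPoints(np.array(px,float).reshape(-1,1,2),K,d).reshape(-1,2)
    r=np.c_[u,np.ones(len(u))]@T[:3,:3].T
    return T[:3,3],r
def onz(px,z,K,d,T):
    o,r=ray(px,K,d,T); return o+r*((z-o[2])/r[:,2])[:,None]
def proj(P,K,d,T):
    Ti=np.linalg.inv(T); return cv2.projectPoints(np.array(P,float).reshape(-1,1,3),cv2.Rodrigues(Ti[:3,:3])[0],Ti[:3,3],K,d)[0].reshape(-1,2)
E
python3 - <<'E'
from h import *
for n in ['scene','side','wrist']:
    i,K,d,T=cam(n,n+'0.png'); print(n,K[0,0],d,T.round(3).tolist())
print(robot.read_state())
E
```

```text
pics
scene 469.7414654958741 [-0.13520169  0.          0.          0.          0.        ] [[0.396, 0.67, -0.628, 1.247], [0.918, -0.291, 0.268, -0.328], [-0.003, -0.683, -0.73, 0.881], [0.0, 0.0, 0.0, 1.0]]
side 363.3049992156143 [-0.01337206  0.          0.          0.          0.        ] [[0.955, -0.185, 0.231, 0.309], [-0.295, -0.534, 0.792, -0.818], [-0.023, -0.825, -0.565, 0.646], [0.0, 0.0, 0.0, 1.0]]
wrist 324.4208550572071 [-0.02191445  0.          0.          0.          0.        ] [[1.0, 0.002, -0.001, 0.6], [0.001, -0.956, -0.293, 0.083], [-0.001, 0.293, -0.956, 0.384], [0.0, 0.0, 0.0, 1.0]]
{'t': 0.15, 'q': array([-8.53898625e-02,  1.31009657e-01,  1.48899790e+00,  9.72437061e-06,
        1.52300377e+00, -8.53552978e-02]), 'dq': array([-0.00117217, -0.00104089, -0.00464632,  0.0001374 , -0.00019962,
        0.00057716]), 'joint_torque': array([ 8.59073725e-05, -5.60473788e+01, -4.92333663e+01,  7.68201635e-02,
        3.05504061e-02, -1.41810942e-04]), 'tool_pos': array([5.99607537e-01, 6.54548219e-05, 2.42832424e-01]), 'orientation': array([-2.22070848e+00, -2.22063067e+00,  1.42348822e-03]), 'force': array([-0.56778932, -0.03481636,  0.03787095]), 'wrist_torque': array([ 0.02701301, -0.00218686,  0.00976907]), 'opening': 0.09281611056900808}
```

View pics/scene0.png

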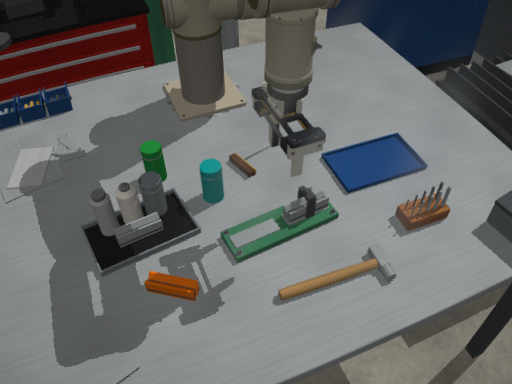

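View pics/side0.png

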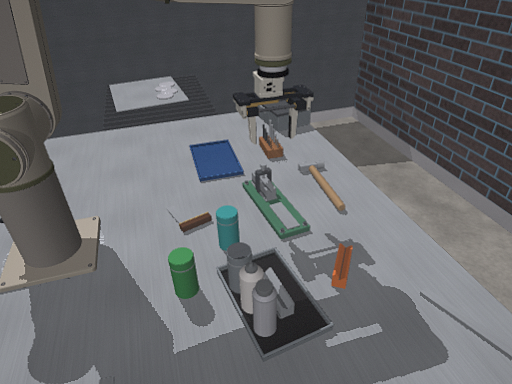

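View pics/wrist0.png

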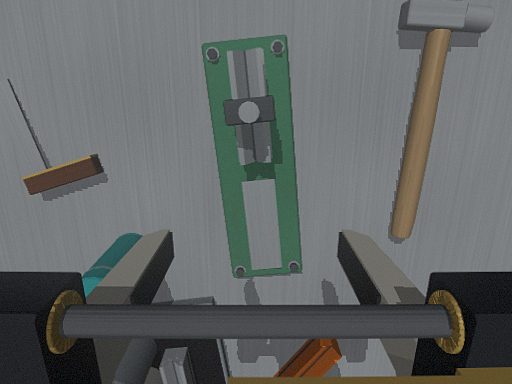

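The scene camera shows the grey tray at about (140,230), with the bottle, can and tin in it. The blue drip tray is at (373,160) and the green plate at (280,222). The look-alikes are the green and turquoise tins and the orange block. Next I'll zoom in.

```bash
python3 - <<'E'
import cv2
a=cv2.imread('pics/scene0.png')[165:270,70:215]; b=cv2.imread('pics/side0.png')[195:355,160:360]
cv2.imwrite('pics/sc_crop.png',cv2.resize(a,None,fx=5,fy=5,interpolation=cv2.INTER_CUBIC)); cv2.imwrite('pics/si_crop.png',cv2.resize(b,None,fx=3.7,fy=3.7,interpolation=cv2.INTER_CUBIC))
E
```

```text
(no output)
```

View pics/sc_crop.png

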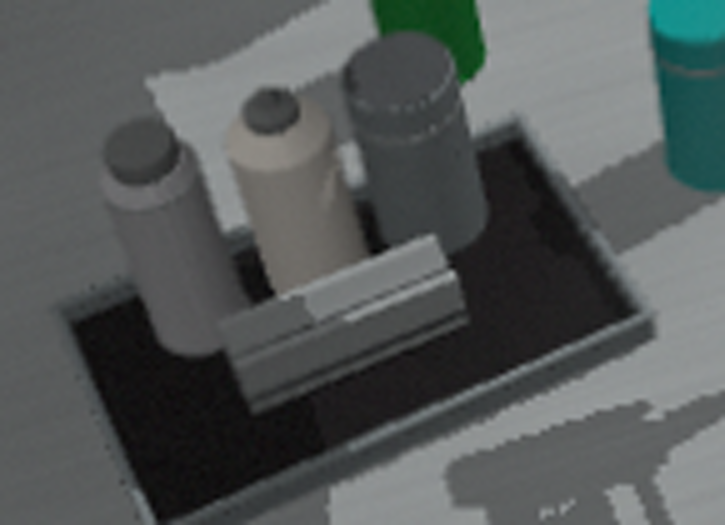

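View pics/si_crop.png

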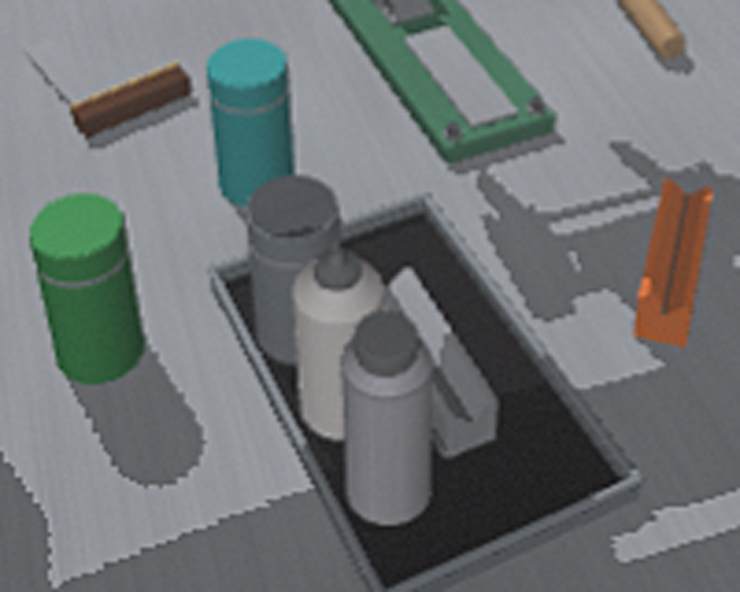

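```bash
python3 - <<'E'
from h import *
sc=lambda l:np.array(l)/5.+[70,165]; si=lambda l:np.array(l)/3.7+[160,195]
_,K,d,T=cam('scene'); _,K2,d2,T2=cam('side')
tops=[.131,.130,.112]
for n,a,b,z in zip(['bottle','can','jar'],sc([[270,98],[140,135],[402,70]]),si([[338,258],[387,325],[294,205]]),tops):
    print(n,onz([a],z,K,d,T)[0].round(3),onz([b],z,K2,d2,T2)[0].round(3))
print('rim scene',onz(sc([[65,310],[520,125],[655,322],[150,520]]),.019,K,d,T).round(3).tolist())
print('rim side',onz(si([[215,270],[425,200],[635,480],[385,590]]),.019,K2,d2,T2).round(3).tolist())
print('drip scene',onz([[322,160],[402,137],[426,162],[358,187]],.015,K,d,T).round(3).tolist())
print('drip side',onz([[190,147],[230,142],[244,171],[204,178]],.015,K2,d2,T2).round(3).tolist())
E
python3 - <<'E'
import cv2
a=cv2.imread('pics/scene0.png')[125:260,210:435]; b=cv2.imread('pics/side0.png')[130:250,180:320]
cv2.imwrite('pics/sc2.png',cv2.resize(a,None,fx=3.5,fy=3.5,interpolation=cv2.INTER_CUBIC)); cv2.imwrite('pics/si2.png',cv2.resize(b,None,fx=5,fy=5,interpolation=cv2.INTER_CUBIC))
E
```

```text
bottle [ 0.446 -0.326  0.131] [ 0.439 -0.333  0.131]
can [ 0.444 -0.386  0.13 ] [ 0.449 -0.383  0.13 ]
jar [ 0.433 -0.264  0.112] [ 0.432 -0.268  0.112]
rim scene [[0.429, -0.449, 0.019], [0.398, -0.21, 0.019], [0.548, -0.187, 0.019], [0.568, -0.432, 0.019]]
rim side [[0.39, -0.213, 0.019], [0.538, -0.195, 0.019], [0.571, -0.434, 0.019], [0.424, -0.453, 0.019]]
drip scene [[0.445, 0.193, 0.015], [0.45, 0.455, 0.015], [0.565, 0.455, 0.015], [0.573, 0.23, 0.015]]
drip side [[0.423, 0.434, 0.015], [0.576, 0.423, 0.015], [0.568, 0.197, 0.015], [0.432, 0.198, 0.015]]
```

View pics/sc2.png

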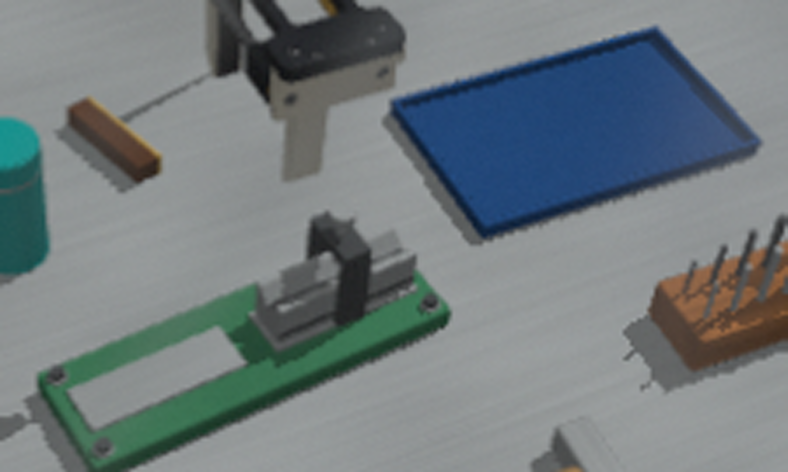

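View pics/si2.png

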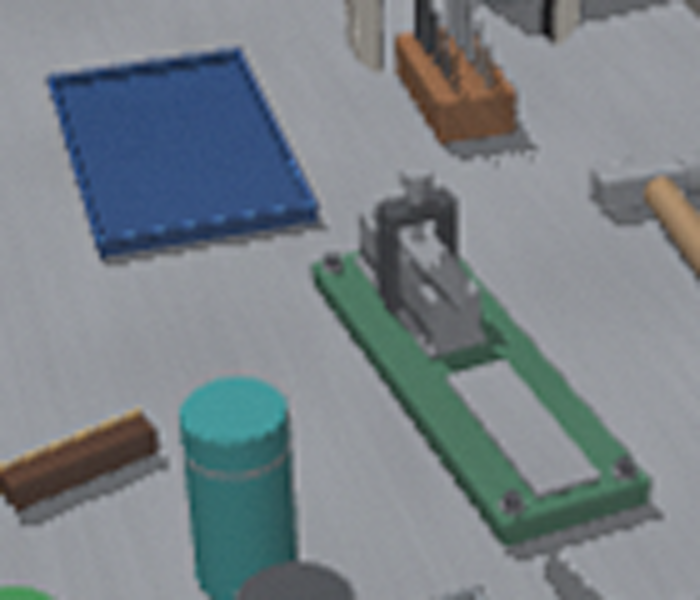

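```bash
python3 - <<'E'
from h import *
sc=lambda l:np.array(l)/3.5+[210,125]; si=lambda l:np.array(l)/5.+[180,130]
_,K,d,T=cam('scene'); _,K2,d2,T2=cam('side')
for n,P in [('drip sc',onz(sc([[392,103],[655,30],[760,145],[485,232]]),.015,K,d,T)),('drip si',onz(si([[50,78],[240,50],[318,212],[103,243]]),.015,K2,d2,T2)),
 ('pad sc',onz(sc([[70,390],[220,327],[247,363],[98,428]]),.021,K,d,T)),('pad si',onz(si([[447,375],[505,360],[600,475],[540,493]]),.021,K2,d2,T2))]:
  print(n,P[:,:2].round(3).tolist(),P.mean(0).round(4))
im,K,d,T=cam('wrist')
# green plate pad: bright low-sat region within plate
P=onz([[243,182],[275,179],[282,268],[249,270]],.021,K,d,T); print('pad wrist',P[:,:2].round(3).tolist(),P.mean(0).round(4))
P=onz([[203,42],[287,36],[301,272],[235,278]],.018,K,d,T); print('plate wrist',P[:,:2].round(3).tolist(),P.mean(0).round(4))
E
```

```text
drip sc [[0.425, 0.204], [0.431, 0.451], [0.581, 0.447], [0.576, 0.199]] [0.5034 0.325  0.015 ]
drip si [[0.424, 0.445], [0.573, 0.442], [0.565, 0.188], [0.421, 0.198]] [0.4957 0.3185 0.015 ]
pad sc [[0.597, -0.132], [0.586, -0.018], [0.623, -0.014], [0.633, -0.126]] [ 0.6098 -0.0724  0.021 ]
pad si [[0.584, -0.02], [0.62, -0.017], [0.632, -0.131], [0.596, -0.135]] [ 0.608  -0.0758  0.021 ]
pad wrist [[0.586, -0.017], [0.623, -0.014], [0.634, -0.13], [0.593, -0.133]] [ 0.6092 -0.0734  0.021 ]
plate wrist [[0.546, 0.133], [0.633, 0.139], [0.659, -0.138], [0.575, -0.146]] [ 0.6032 -0.0031  0.018 ]
```

>>> drive_tool --pt "0 -5.6 -16 2.4 0 0 0.12" --pt "0 -5.6 -16 2.4 0 0 0.12" --pt "0 -5.6 -16 2.4 0 0 0.12" --pt "0 -5.6 -16 2.4 0 0 0.12" --pt "0 -5.6 -16 2.4 0 0 0.12" --pt "0 -5.6 -16 2.4 0 0 0.12" --pt "0 -5.6 -16 2.4 0 0 0.12" --pt "0 -5.6 -16 2.4 0 0 0.12" --pt "0 -5.6 -16 2.4 0 0 0.12" --pt "0 -5.6 -16 2.4 0 0 0.12" --pt "0 -5.6 -16 2.4 0 0 0.12" --pt "0 -5.6 -16 2.4 0 0 0.12" --pt "0 -5.6 -16 2.4 0 0 0.12" --pt "0 -5.6 -16 2.4 0 0 0.12"

```text
t: 1.57
tool_pos: [0.4605, -0.3988, 0.3033]
orientation: [-2.083, -2.351, -0.001]
force: [-0.1, 0.7, 0.3]
opening: 0.0933
```

```bash
python3 - <<'E'
from h import *
i,K,d,T=cam('wrist','w1.png'); np.savez('w1.npz',i=i,K=K,d=d,T=T)
print(robot.read_state()['tool_pos'],T[:3,3])
E
```

```text
[ 0.46070863 -0.39845387  0.30331628] [ 0.45091016 -0.31692572  0.44437388]
```

View pics/w1.png

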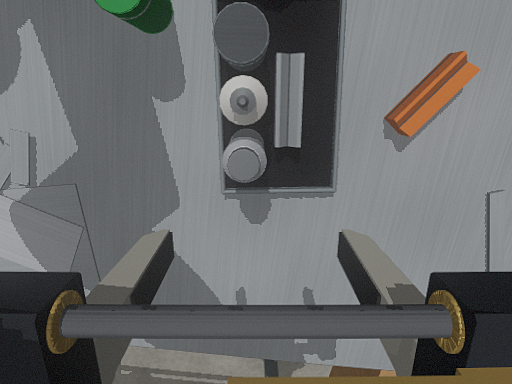

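```bash
python3 - <<'E'
import cv2
a=cv2.imread('pics/w1.png')[0:200,195:355]
cv2.imwrite('pics/w1c.png',cv2.resize(a,None,fx=3,fy=3,interpolation=cv2.INTER_CUBIC))
E
```

```text
(no output)
```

View pics/w1c.png

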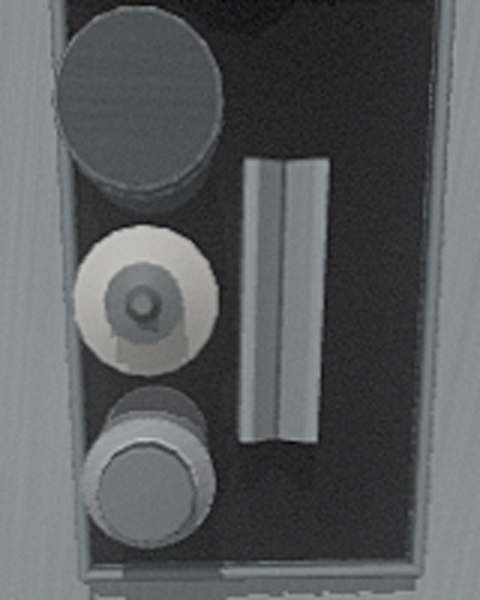

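```bash
python3 - <<'E'
from h import *
z=np.load('w1.npz'); K,d,T=z['K'],z['d'],z['T']
c=lambda l:np.array(l)/3.+[195,0]
P={}
for n,a,h in [('bottle',[143,301],.131),('can',[147,479],.130),('jar',[139,97],.112)]:
    P[n]=onz([c(a)],h,K,d,T)[0]; print(n,P[n].round(4))
print('jar w',np.ptp(onz(c([[57,97],[222,97]]),.112,K,d,T),axis=0), 'can cap w',np.ptp(onz(c([[97,479],[197,479]]),.13,K,d,T),axis=0))
V=onz(c([[244,158],[330,158],[317,441],[240,441]]),.040,K,d,T); print('vb',V[:,:2].round(4).tolist(),V.mean(0))
print('vb axis', V[0]-V[3],V[1]-V[2], np.linalg.norm(V[0]-V[3]),np.linalg.norm(V[1]-V[0]))
R=onz(c([[60,100],[84,565],[445,100],[418,565]]),.019,K,d,T); print('rim',R.round(4).tolist())
E
```

```text
bottle [ 0.4403 -0.3252  0.131 ]
can [ 0.4479 -0.3811  0.13  ]
jar [ 0.4316 -0.2647  0.112 ]
jar w [0.05111317 0.00622679 0.        ] can cap w [0.03255975 0.00398392 0.        ]
vb [[0.47, -0.2699], [0.5029, -0.2658], [0.5156, -0.3748], [0.4837, -0.3787]] [ 0.49305961 -0.32228801  0.04      ]
vb axis [-0.01368386  0.10886115  0.        ] [-0.01265223  0.10903686  0.        ] 0.10971780772651757 0.033190130055222075
rim [[0.395, -0.2549, 0.019], [0.4227, -0.4468, 0.019], [0.5478, -0.2359, 0.019], [0.5739, -0.4282, 0.019]]
```

The wrist view puts the bottle at (0.440,-0.326), the can at (0.448,-0.382), the tin at (0.432,-0.265), and the V-block at (0.493,-0.322) with yaw 0.12. The measured sizes match the ones given. I'll take the tin first.

>>> drive_tool --pt "0 -0.6 2.7 -2 0 0 0" --pt "0 -1.15 4.2 -3.5 0 0 0" --pt "0 -1.15 5.34 -4.1 0 0 0" --pt "0 -1.15 5.34 -4.1 0 0 0" --pt "0 -1.15 5.34 -4.1 0 0 0" --pt "0 -1.15 5.34 -5 0 0 0" --pt "0 -1.15 5.34 -6 0 0 0" --pt "0 -1.15 5.34 -7 0 0 0" --pt "0 -1.15 5.34 -8 0 0 0" --pt "0 -1.15 5.34 -8.75 0 0 0" --pt "0 -1.15 5.34 -8.75 0 0 0" --pt "0.2 -1.15 5.34 -8.75 0 0 0" --pt "0.3 -1.15 5.34 -8.75 0 0 0" --pt "0.4 -1.15 5.34 -8.75 0 0 0" --pt "0.5 -1.15 5.34 -8.75 0 0 0" --pt "0.7 -1.15 5.34 -8.75 0 0 0" --pt "0.7 -1.15 5.34 -8.75 0 0 0" --pt "0.7 -1.15 5.34 -8.75 0 0 0" --pt "0.7 -1.15 5.34 -8.75 0 0 0" --squeeze 40

```text
t: 3.2
tool_pos: [0.4314, -0.2668, 0.0855]
orientation: [2.084, 2.35, -0.0]
force: [-2.3, 0.6, 4.8]
opening: 0.0534
```

>>> drive_tool --pt "0.7 0 0 0.1 0 0 0" --pt "0.7 0 0 0.4 0 0 0" --pt "0.7 0 0 1 0 0 0" --pt "0.7 0 0 1.9 0 0 0" --pt "0.7 0 0 2.9 0 0 0" --pt "0.7 0 0 3.9 0 0 0" --pt "0.7 0 0 4.9 0 0 0" --pt "0.7 0 0 5.6 0 0 0" --pt "0.7 0 0.2 6 0 0 0" --pt "0.7 0.1 0.8 6 0 0 0" --pt "0.7 0.2 1.8 6 0 0 0" --pt "0.7 0.3 3 6 0 0 0" --pt "0.7 0.4 4.3 6 0 0 0" --pt "0.7 0.6 5.6 6 0 0 0" --pt "0.7 0.7 6.9 6 0 0 0" --pt "0.7 0.9 8.2 6 0 0 0" --pt "0.7 1 9.5 6 0 0 0" --pt "0.7 1.2 10.8 6 0 0 0" --pt "0.7 1.3 12.1 6 0 0 0" --pt "0.7 1.4 13.4 6 0 0 0"

```text
t: 4.87
tool_pos: [0.4654, 0.0705, 0.2342]
orientation: [-2.083, -2.35, 0.001]
force: [0.6, 0.3, -3.6]
opening: 0.0537
```

>>> drive_tool --pt "0.7 0.15 1.3 0 0 0 0" --pt "0.7 0.3 2.6 0 0 0 0" --pt "0.7 0.4 3.9 0 0 0 0" --pt "0.7 0.5 5.2 0 0 0 0" --pt "0.7 0.7 6.5 0 0 0 0" --pt "0.7 0.8 7.8 0 0 0 0" --pt "0.7 0.9 9.1 0 0 0 0" --pt "0.7 1.0 10.4 0 0 0 0" --pt "0.7 1.2 11.6 0 0 0 0" --pt "0.7 1.3 12.4 0 0 0 0" --pt "0.7 1.35 12.85 0 0 0 0" --pt "0.7 1.35 12.95 0 0 0 0" --pt "0.7 1.35 12.95 -0.4 0 0 0" --pt "0.7 1.35 12.95 -1.2 0 0 0" --pt "0.7 1.35 12.95 -2.2 0 0 0" --pt "0.7 1.35 12.95 -3.2 0 0 0" --pt "0.7 1.35 12.95 -4.2 0 0 0" --pt "0.7 1.35 12.95 -4.9 0 0 0" --pt "0.7 1.35 12.95 -5.2 0 0 0" --pt "0.7 1.35 12.95 -5.2 0 0 0"

```text
t: 6.53
tool_pos: [0.4984, 0.3897, 0.1017]
orientation: [-2.085, -2.348, 0.009]
force: [0.0, 0.6, -2.9]
opening: 0.0539
```

```bash
python3 - <<'E'
from h import *
i,K,d,T=cam('side'); cv2.imwrite('pics/s2.png',cv2.resize(i[90:240,140:340,::-1],None,fx=4,fy=4))
i,K,d,T=cam('scene','sc3.png')
print(robot.read_state())
E
```

```text
{'t': 6.6333, 'q': array([ 5.83396249e-01,  3.23972809e-01,  1.52257995e+00, -1.33492867e-04,
        1.29460145e+00,  4.64356642e-01]), 'dq': array([ 0.00601885, -0.01730984, -0.03008659,  0.00014137,  0.00054742,
       -0.00028089]), 'joint_torque': array([-9.18723852e-02, -6.25089383e+01, -4.56970453e+01,  5.83376130e-02,
        2.87039811e-02, -8.89725838e-03]), 'tool_pos': array([0.50043111, 0.39159399, 0.10559216]), 'orientation': array([2.08516570e+00, 2.34950979e+00, 6.13070446e-04]), 'force': array([ 0.12729966, -0.20083521, -2.11600292]), 'wrist_torque': array([ 0.02870726, -0.002444  ,  0.01935157]), 'opening': 0.05376086136000479}
```

View pics/s2.png

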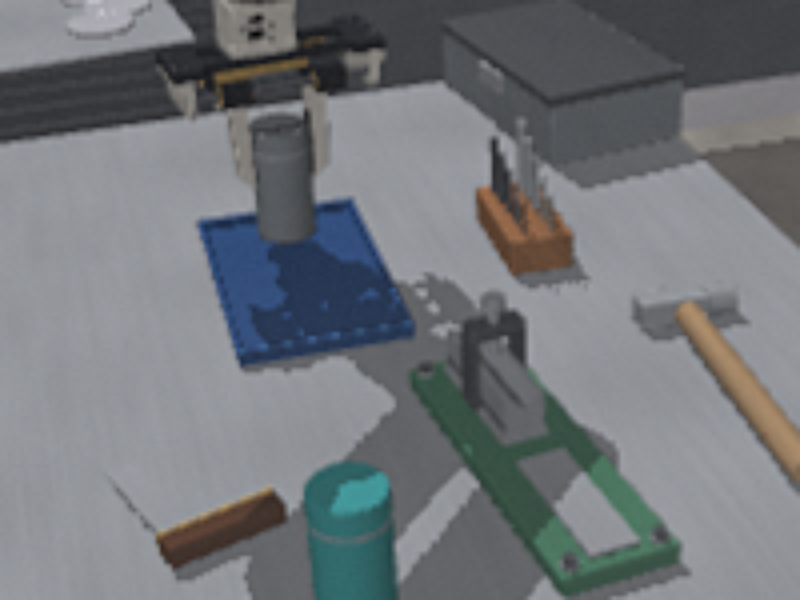

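View pics/sc3.png

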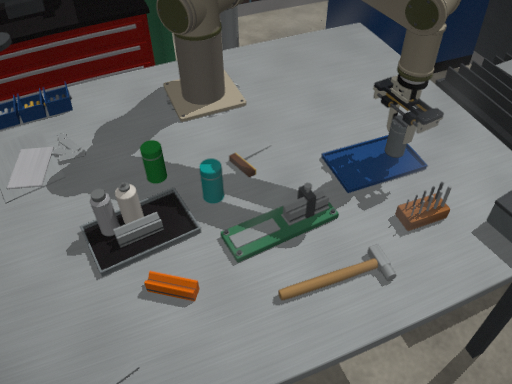

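The tin hangs upright over the back half of the drip tray. I'll lower the last 20 mm and release it.

>>> drive_tool --pt "0.7 0 0 -0.3 0 0 0" --pt "0.7 0 0 -0.55 0 0 0" --pt "0.7 0 0 -0.75 0 0 0" --pt "0.7 0 0 -0.82 0 0 0" --pt "0.7 0 0 -0.82 0 0 0" --pt "0.4 0 0 -0.82 0 0 0" --pt "0.2 0 0 -0.82 0 0 0" --pt "0 0 0 -0.82 0 0 0" --pt "0 0 0 -0.82 0 0 0" --pt "0 0 0 -0.82 0 0 0" --pt "0 0 0 0.2 0 0 0" --pt "0 0 0 1.5 0 0 0" --pt "0 0 0 3 0 0 0" --pt "0 0 0 4.5 0 0 0" --pt "0 0 -0.5 5.2 0 0 0" --pt "0 0 -2 5.2 0 0 0"

```text
t: 7.97
tool_pos: [0.502, 0.3465, 0.2419]
orientation: [2.079, 2.353, 0.018]
force: [2.1, -0.1, 0.2]
opening: 0.0929
```

```bash
python3 - <<'E'
from h import *
i,K,d,T=cam('side'); cv2.imwrite('pics/s3.png',cv2.resize(i[90:240,140:340,::-1],None,fx=4,fy=4))
print(robot.read_state()['tool_pos'])
E
```

```text
[0.50167561 0.33794346 0.23817415]
```

View pics/s3.png

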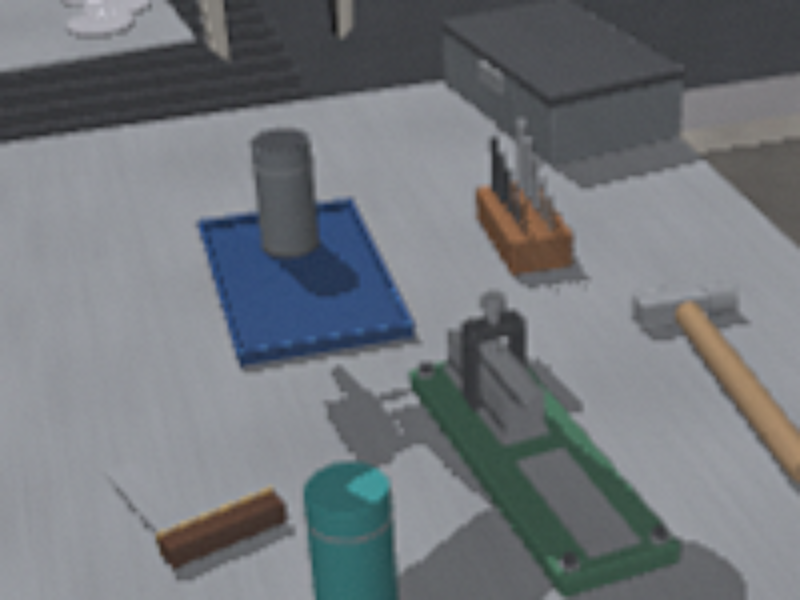

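>>> drive_tool --pt "0 -0.1 -1 0 0 0 0" --pt "0 -0.25 -2.5 0 0 0 0" --pt "0 -0.4 -4.1 0 0 0 0" --pt "0 -0.5 -5.7 0 0 0 0" --pt "0 -0.65 -7.3 0 0 0 0" --pt "0 -0.8 -8.9 0 0 0 0" --pt "0 -0.95 -10.5 0 0 0 0" --pt "0 -1.1 -12.1 0 0 0 0" --pt "0 -1.25 -13.7 0 0 0 0" --pt "0 -1.4 -15.3 0 0 0 0" --pt "0 -1.5 -16.9 0 0 0 0" --pt "0 -1.65 -18.5 0 0 0 0" --pt "0 -1.8 -20.1 0 0 0 0" --pt "0 -1.95 -21.7 0 0 0 0" --pt "0 -2.1 -23.3 0 0 0 0" --pt "0 -2.2 -24.8 0 0 0 0" --pt "0 -2.3 -26 0 0 0 0" --pt "0 -2.38 -26.6 0 0 0 0" --pt "0 -2.38 -26.73 0 0 0 0" --pt "0 -2.38 -26.73 -0.5 0 0 0"

```text
t: 9.68
tool_pos: [0.4414, -0.3272, 0.2243]
orientation: [2.084, 2.346, 0.0]
force: [-0.1, 0.3, 0.2]
opening: 0.0926
```

>>> drive_tool --pt "0 0 0 -0.5 0 0 0" --pt "0 0 0 -1.5 0 0 0" --pt "0 0 0 -2.5 0 0 0" --pt "0 0 0 -3.5 0 0 0" --pt "0 0 0 -4.5 0 0 0" --pt "0 0 0 -5.2 0 0 0" --pt "0 0 0 -5.5 0 0 0" --pt "0 0 0 -5.5 0 0 0" --pt "0.2 0 0 -5.5 0 0 0" --pt "0.3 0 0 -5.5 0 0 0" --pt "0.4 0 0 -5.5 0 0 0" --pt "0.5 0 0 -5.5 0 0 0" --pt "0.7 0 0 -5.5 0 0 0" --pt "0.7 0 0 -5.5 0 0 0" --pt "0.7 0 0 -5.5 0 0 0" --pt "0.7 0 0 -5.5 0 0 0"

```text
t: 11.02
tool_pos: [0.4405, -0.3262, 0.0851]
orientation: [2.084, 2.35, -0.0]
force: [-1.6, -0.4, 1.0]
opening: 0.0495
```

>>> drive_tool --pt "0.7 0 0 0.1 0 0 0" --pt "0.7 0 0 0.4 0 0 0" --pt "0.7 0 0 1 0 0 0" --pt "0.7 0 0 1.9 0 0 0" --pt "0.7 0 0 2.9 0 0 0" --pt "0.7 0 0 3.9 0 0 0" --pt "0.7 0 0 4.9 0 0 0" --pt "0.7 0 0 5.6 0 0 0" --pt "0.7 0 0.2 6 0 0 0" --pt "0.7 0.1 0.8 6 0 0 0" --pt "0.7 0.2 1.8 6 0 0 0" --pt "0.7 0.3 3 6 0 0 0" --pt "0.7 0.4 4.3 6 0 0 0" --pt "0.7 0.6 5.6 6 0 0 0" --pt "0.7 0.7 6.9 6 0 0 0" --pt "0.7 0.8 8.2 6 0 0 0" --pt "0.7 0.9 9.5 6 0 0 0" --pt "0.7 1 10.8 6 0 0 0" --pt "0.7 1.1 12.1 6 0 0 0" --pt "0.7 1.2 13.4 6 0 0 0"

```text
t: 12.68
tool_pos: [0.4689, 0.0118, 0.233]
orientation: [-2.082, -2.349, 0.002]
force: [1.1, -0.3, -1.5]
opening: 0.0495
```

>>> drive_tool --pt "0.7 0.15 1.3 0 0 0 0" --pt "0.7 0.3 2.6 0 0 0 0" --pt "0.7 0.4 3.9 0 0 0 0" --pt "0.7 0.5 5.2 0 0 0 0" --pt "0.7 0.6 6.5 0 0 0 0" --pt "0.7 0.7 7.8 0 0 0 0" --pt "0.7 0.8 9.1 0 0 0 0" --pt "0.7 0.9 10.4 0 0 0 0" --pt "0.7 1.1 11.5 0 0 0 0" --pt "0.7 1.18 12.2 0 0 0 0" --pt "0.7 1.18 12.5 0 0 0 0" --pt "0.7 1.18 12.52 0 0 0 0" --pt "0.7 1.18 12.52 -0.4 0 0 0" --pt "0.7 1.18 12.52 -1.2 0 0 0" --pt "0.7 1.18 12.52 -2.2 0 0 0" --pt "0.7 1.18 12.52 -3.2 0 0 0" --pt "0.7 1.18 12.52 -4.2 0 0 0" --pt "0.7 1.18 12.52 -4.9 0 0 0" --pt "0.7 1.18 12.52 -5.2 0 0 0" --pt "0.7 1.18 12.52 -5.2 0 0 0"

```text
t: 14.35
tool_pos: [0.4981, 0.3198, 0.1017]
orientation: [-2.085, -2.348, 0.008]
force: [-0.4, 0.1, -2.1]
opening: 0.0493
```

>>> drive_tool --pt "0.7 0 0 -0.3 0 0 0" --pt "0.7 0 0 -0.55 0 0 0" --pt "0.7 0 0 -0.75 0 0 0" --pt "0.7 0 0 -0.82 0 0 0" --pt "0.7 0 0 -0.82 0 0 0" --pt "0.4 0 0 -0.82 0 0 0" --pt "0.2 0 0 -0.82 0 0 0" --pt "0 0 0 -0.82 0 0 0" --pt "0 0 0 -0.82 0 0 0" --pt "0 0 0 -0.82 0 0 0" --pt "0 0 0 0.2 0 0 0" --pt "0 0 0 1.5 0 0 0" --pt "0 0 0 3 0 0 0" --pt "0 0 0 4.5 0 0 0" --pt "0 0 -0.5 5.2 0 0 0" --pt "0 0 -2 5.2 0 0 0"

```text
t: 15.68
tool_pos: [0.5023, 0.2759, 0.2417]
orientation: [2.078, 2.352, 0.017]
force: [1.5, -0.6, 1.2]
opening: 0.0928
```

```bash
python3 - <<'E'
from h import *
i,K,d,T=cam('side'); cv2.imwrite('pics/s4.png',cv2.resize(i[90:380,140:340,::-1],None,fx=2,fy=2))
print(robot.read_state()['tool_pos'])
E
```

```text
[0.50194029 0.26768592 0.23854137]
```

View pics/s4.png

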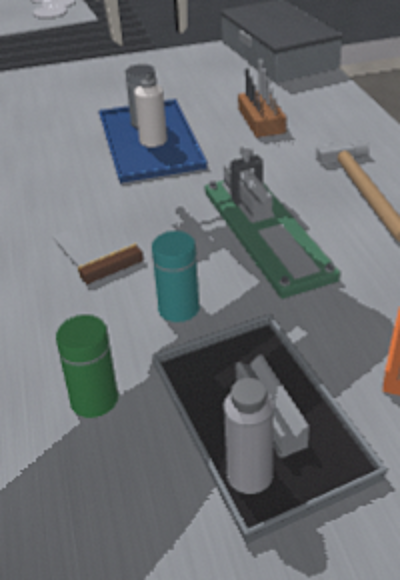

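The tin and bottle now stand in the drip tray, and the can is left in the tool tray. I'll fetch the can.

>>> drive_tool --pt "0 -0.1 -1 0 0 0 0" --pt "0 -0.25 -2.5 0 0 0 0" --pt "0 -0.4 -4.1 0 0 0 0" --pt "0 -0.5 -5.7 0 0 0 0" --pt "0 -0.6 -7.3 0 0 0 0" --pt "0 -0.7 -8.9 0 0 0 0" --pt "0 -0.8 -10.5 0 0 0 0" --pt "0 -0.9 -12.1 0 0 0 0" --pt "0 -1.0 -13.7 0 0 0 0" --pt "0 -1.1 -15.3 0 0 0 0" --pt "0 -1.2 -16.9 0 0 0 0" --pt "0 -1.4 -18.5 0 0 0 0" --pt "0 -1.6 -20.1 0 0 0 0" --pt "0 -1.7 -21.7 0 0 0 0" --pt "0 -1.8 -23.3 0 0 0 0" --pt "0 -1.9 -24.8 0 0 0 0" --pt "0 -2.05 -25.8 0 0 0 0" --pt "0 -2.08 -26.16 0 0 0 0" --pt "0 -2.08 -26.16 0 0 0 0" --pt "0 -2.08 -26.16 -0.5 0 0 0"

```text
t: 17.4
tool_pos: [0.449, -0.3825, 0.2244]
orientation: [2.083, 2.347, 0.0]
force: [0.1, 0.7, 0.1]
opening: 0.0931
```

>>> drive_tool --pt "0 0 0 -0.5 0 0 0" --pt "0 0 0 -1.5 0 0 0" --pt "0 0 0 -2.5 0 0 0" --pt "0 0 0 -3.5 0 0 0" --pt "0 0 0 -4.5 0 0 0" --pt "0 0 0 -5.2 0 0 0" --pt "0 0 0 -5.5 0 0 0" --pt "0 0 0 -5.5 0 0 0" --pt "0.2 0 0 -5.5 0 0 0" --pt "0.3 0 0 -5.5 0 0 0" --pt "0.4 0 0 -5.5 0 0 0" --pt "0.5 0 0 -5.5 0 0 0" --pt "0.7 0 0 -5.5 0 0 0" --pt "0.7 0 0 -5.5 0 0 0" --pt "0.7 0 0 -5.5 0 0 0" --pt "0.7 0 0 -5.5 0 0 0"

```text
t: 18.73
tool_pos: [0.4479, -0.3821, 0.085]
orientation: [-2.084, -2.35, 0.0]
force: [-0.1, 1.4, 4.3]
opening: 0.0453
```

>>> drive_tool --pt "0.7 0 0 0.1 0 0 0" --pt "0.7 0 0 0.4 0 0 0" --pt "0.7 0 0 1 0 0 0" --pt "0.7 0 0 1.9 0 0 0" --pt "0.7 0 0 2.9 0 0 0" --pt "0.7 0 0 3.9 0 0 0" --pt "0.7 0 0 4.9 0 0 0" --pt "0.7 0 0 5.6 0 0 0" --pt "0.7 0 0.2 6 0 0 0" --pt "0.7 0.1 0.8 6 0 0 0" --pt "0.7 0.2 1.8 6 0 0 0" --pt "0.7 0.3 3 6 0 0 0" --pt "0.7 0.4 4.3 6 0 0 0" --pt "0.7 0.5 5.6 6 0 0 0" --pt "0.7 0.6 6.9 6 0 0 0" --pt "0.7 0.7 8.2 6 0 0 0" --pt "0.7 0.8 9.5 6 0 0 0" --pt "0.7 0.9 10.8 6 0 0 0" --pt "0.7 1 12.1 6 0 0 0" --pt "0.7 1.1 13.4 6 0 0 0"

```text
t: 20.4
tool_pos: [0.474, -0.0442, 0.233]
orientation: [-2.082, -2.349, 0.002]
force: [0.6, -0.6, -2.7]
opening: 0.045
```

>>> drive_tool --pt "0.7 0.1 1.3 0 0 0 0" --pt "0.7 0.2 2.6 0 0 0 0" --pt "0.7 0.3 3.9 0 0 0 0" --pt "0.7 0.4 5.2 0 0 0 0" --pt "0.7 0.5 6.5 0 0 0 0" --pt "0.7 0.6 7.8 0 0 0 0" --pt "0.7 0.7 9.1 0 0 0 0" --pt "0.7 0.8 10.3 0 0 0 0" --pt "0.7 0.9 11.2 0 0 0 0" --pt "0.7 0.98 11.8 0 0 0 0" --pt "0.7 0.98 11.96 0 0 0 0" --pt "0.7 0.98 11.96 0 0 0 0" --pt "0.7 0.98 11.96 -0.4 0 0 0" --pt "0.7 0.98 11.96 -1.2 0 0 0" --pt "0.7 0.98 11.96 -2.2 0 0 0" --pt "0.7 0.98 11.96 -3.2 0 0 0" --pt "0.7 0.98 11.96 -4.2 0 0 0" --pt "0.7 0.98 11.96 -4.9 0 0 0" --pt "0.7 0.98 11.96 -5.2 0 0 0" --pt "0.7 0.98 11.96 -5.2 0 0 0"

```text
t: 22.07
tool_pos: [0.4982, 0.25, 0.102]
orientation: [-2.085, -2.347, 0.007]
force: [-1.0, -0.3, -2.7]
opening: 0.0454
```

>>> drive_tool --pt "0.7 0 0 -0.3 0 0 0" --pt "0.7 0 0 -0.55 0 0 0" --pt "0.7 0 0 -0.75 0 0 0" --pt "0.7 0 0 -0.82 0 0 0" --pt "0.7 0 0 -0.82 0 0 0" --pt "0.4 0 0 -0.82 0 0 0" --pt "0.2 0 0 -0.82 0 0 0" --pt "0 0 0 -0.82 0 0 0" --pt "0 0 0 -0.82 0 0 0" --pt "0 0 0 -0.82 0 0 0" --pt "0 0 0 0.2 0 0 0" --pt "0 0 0 1.5 0 0 0" --pt "0 0 0 3 0 0 0" --pt "0 0 0 4.5 0 0 0" --pt "0 0 -0.5 5.2 0 0 0" --pt "0 0 -2 5.2 0 0 0"

```text
t: 23.4
tool_pos: [0.5025, 0.2055, 0.2415]
orientation: [2.077, 2.352, 0.015]
force: [2.2, 0.1, 0.8]
opening: 0.0932
```

```bash
python3 - <<'E'
from h import *
i,K,d,T=cam('side'); cv2.imwrite('pics/s5.png',cv2.resize(i[90:380,140:340,::-1],None,fx=2,fy=2))
print(robot.read_state()['tool_pos'])
E
```

```text
[0.5020505  0.19749269 0.23864609]
```

View pics/s5.png

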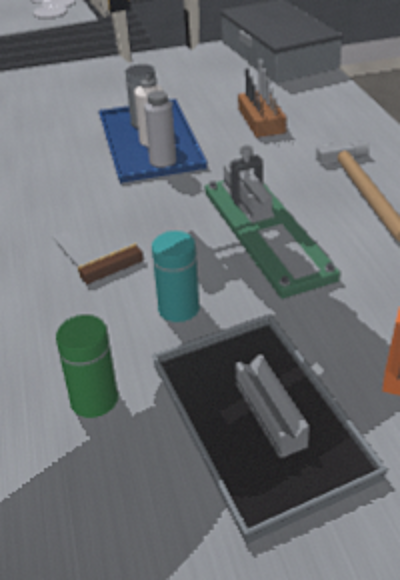

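All three containers stand in the drip tray and the V-block is clear. I'll grasp it now with the fingers partly closed.

>>> drive_tool --pt "0.3 0 -1.2 0 0 0 0" --pt "0.3 0 -2.7 0 0 0 0" --pt "0.33 -0.1 -4.3 0 0 0 0" --pt "0.33 -0.1 -5.9 0 0 0 0" --pt "0.33 -0.1 -7.5 0 0 0 0" --pt "0.33 -0.1 -9.1 0 0 0 0" --pt "0.33 -0.1 -10.7 0 0 0 0" --pt "0.33 -0.2 -12.3 0 0 0 0" --pt "0.33 -0.2 -13.9 0 0 0 0" --pt "0.33 -0.2 -15.5 0 0 0 0" --pt "0.33 -0.28 -17.1 0 0 0 0" --pt "0.33 -0.28 -18.7 0 0 0 0" --pt "0.33 -0.28 -20 -0.5 0 0 0" --pt "0.33 -0.28 -20.8 -1.2 0 0 0" --pt "0.33 -0.28 -20.97 -2.2 0 0 0" --pt "0.33 -0.28 -20.97 -3.4 0 0 0" --pt "0.33 -0.28 -20.97 -4.5 0 0 0" --pt "0.33 -0.28 -20.97 -5 0 0 0" --pt "0.33 -0.28 -20.97 -5 0 0 0" --pt "0.33 -0.28 -20.97 -5 0 0 0"

```text
t: 25.12
tool_pos: [0.4927, -0.3219, 0.1098]
orientation: [-2.083, -2.35, 0.0]
force: [0.8, 0.9, 1.8]
opening: 0.0624
```

```bash
python3 - <<'E'
from h import *
i,K,d,T=cam('side'); cv2.imwrite('pics/s6.png',cv2.resize(i[170:370,160:360,::-1],None,fx=3,fy=3))
i,K,d,T=cam('scene'); cv2.imwrite('pics/sc6.png',cv2.resize(i[165:270,70:215,::-1],None,fx=4,fy=4))
s=robot.read_state();print(s['tool_pos'],s['opening'])
E
```

```text
[ 0.4942105  -0.32296173  0.11219255] 0.06226290923471203
```

View pics/s6.png

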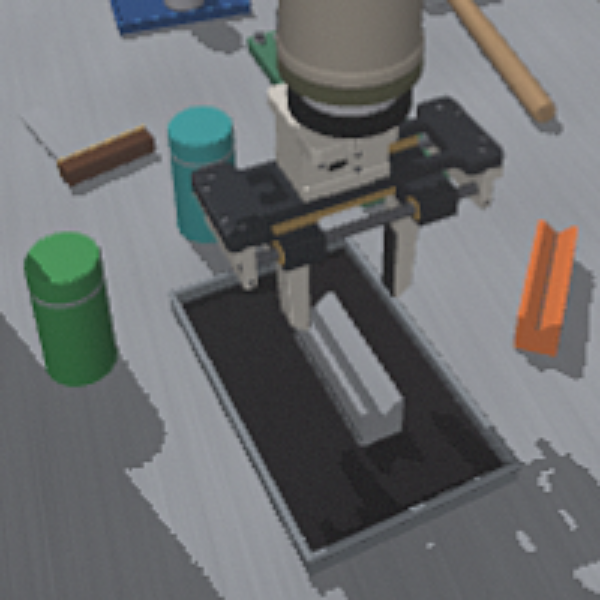

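View pics/sc6.png

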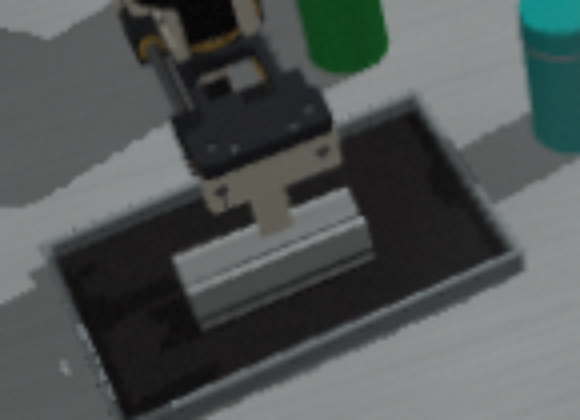

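```bash
python3 - <<'E'
from h import *
i,K,d,T=cam('side')
for n,p in [('green',[182,258]),('turq',[228,214])]: print(n,onz([p],.106,K,d,T))
i,K,d,T=cam('scene')
for n,p in [('green',[151,147]),('turq',[210.5,167])]: print(n,onz([p],.106,K,d,T))
s=robot.read_state();print(s['tool_pos'],s['opening'])
E
```

```text
green [[ 0.3129668  -0.24506672  0.106     ]]
turq [[ 0.43979439 -0.13043834  0.106     ]]
green [[ 0.31398557 -0.23421278  0.106     ]]
turq [[ 0.44466213 -0.11954483  0.106     ]]
[ 0.4943138  -0.32303818  0.11236677] 0.06246108640643031
```

>>> drive_tool --pt "0.33 0 0 -0.5 0 0 0" --pt "0.33 0 0 -1.2 0 0 0" --pt "0.33 0 0 -1.9 0 0 0" --pt "0.33 0 0 -2.5 0 0 0" --pt "0.33 0 0 -2.9 0 0 0" --pt "0.33 0 0 -2.98 0 0 0" --pt "0.33 0 0 -2.98 0 0 0" --pt "0.33 0 0 -2.98 0 0 0" --pt "0.45 0 0 -2.98 0 0 0" --pt "0.55 0 0 -2.98 0 0 0" --pt "0.6 0 0 -2.98 0 0 0" --pt "0.65 0 0 -2.98 0 0 0" --pt "0.7 0 0 -2.98 0 0 0" --pt "0.8 0 0 -2.98 0 0 0" --pt "0.85 0 0 -2.98 0 0 0" --pt "0.85 0 0 -2.98 0 0 0" --pt "0.85 0 0 -2.98 0 0 0" --squeeze 50

```text
t: 26.73
tool_pos: [0.4926, -0.3225, 0.0358]
orientation: [-2.084, -2.35, 0.001]
force: [-5.3, 0.7, 4.8]
opening: 0.0319
```

```bash
python3 - <<'E'
from h import *
i,K,d,T=cam('side'); cv2.imwrite('pics/s7.png',cv2.resize(i[170:370,160:360,::-1],None,fx=3,fy=3))
s=robot.read_state();print(s['tool_pos'],s['opening'],s['force'])
E
```

```text
[ 0.49257515 -0.32245737  0.0357393 ] 0.031902734688046615 [-5.38607869  0.10853096  6.00544284]
```

View pics/s7.png

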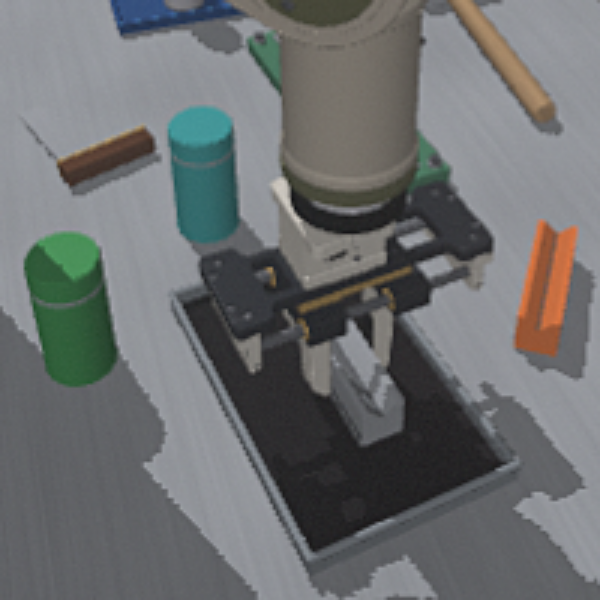

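>>> drive_tool --pt "0.85 0 0 0.1 0 0 0" --pt "0.85 0 0 0.4 0 0 0" --pt "0.85 0 0 1 0 0 0" --pt "0.85 0 0 1.9 0 0 0" --pt "0.85 0 0 2.9 0 0 0" --pt "0.85 0 0 3.9 0 0 0" --pt "0.85 0 0 4.9 0 0 0" --pt "0.85 0 0 5.6 0 0 0" --pt "0.85 0.1 0.2 6 0 0 0" --pt "0.85 0.4 0.8 6 0 0 0" --pt "0.85 0.8 1.8 6 0 0 0" --pt "0.85 1.4 3 6 0 0 -0.01" --pt "0.85 2 4.3 6 0 0 -0.02" --pt "0.85 2.6 5.6 6 0 0 -0.02" --pt "0.85 3.2 6.9 6 0 0 -0.02" --pt "0.85 3.8 8.2 6 0 0 -0.02" --pt "0.85 4.3 9.2 6 0 0 -0.02" --pt "0.85 4.6 9.8 6 0 0 -0.02" --pt "0.85 4.64 9.95 6 0 0 -0.02" --pt "0.85 4.64 9.95 6 0 0 -0.02"

```text
t: 28.45
tool_pos: [0.6085, -0.0714, 0.1839]
orientation: [-2.103, -2.331, 0.002]
force: [0.3, -1.0, -7.8]
opening: 0.0316
```

>>> drive_tool --pt "0.85 0 0 -0.4 0 0 0" --pt "0.85 0 0 -1.2 0 0 0" --pt "0.85 0 0 -2.2 0 0 0" --pt "0.85 0 0 -3.2 0 0 0" --pt "0.85 0 0 -4 0 0 0" --pt "0.85 0 0 -4.4 0 0 0" --pt "0.85 0 0 -4.4 0 0 0" --pt "0.85 0 0 -4.4 0 0 0" --pt "0.85 0 0 -4.4 0 0 0"

```text
t: 29.2
tool_pos: [0.61, -0.0742, 0.077]
orientation: [2.107, 2.327, 0.002]
force: [-0.2, -0.7, -6.9]
opening: 0.0317
```

```bash
python3 - <<'E'
from h import *
i,K,d,T=cam('side'); cv2.imwrite('pics/s8.png',cv2.resize(i[100:250,200:360,::-1],None,fx=4,fy=4))
i,K,d,T=cam('scene'); cv2.imwrite('pics/sc8.png',cv2.resize(i[135:265,200:360,::-1],None,fx=4,fy=4))
i,K,d,T=cam('wrist','w8.png'); np.savez('w8.npz',K=K,d=d,T=T)
s=robot.read_state();print(s['tool_pos'],s['opening'],s['force'],s['orientation'])
E
```

```text
[ 0.61037944 -0.07385567  0.07742188] 0.03172086593822135 [ 0.50402257 -0.25741364 -8.25314481] [2.10580929 2.32747321 0.00263309]
```

View pics/s8.png

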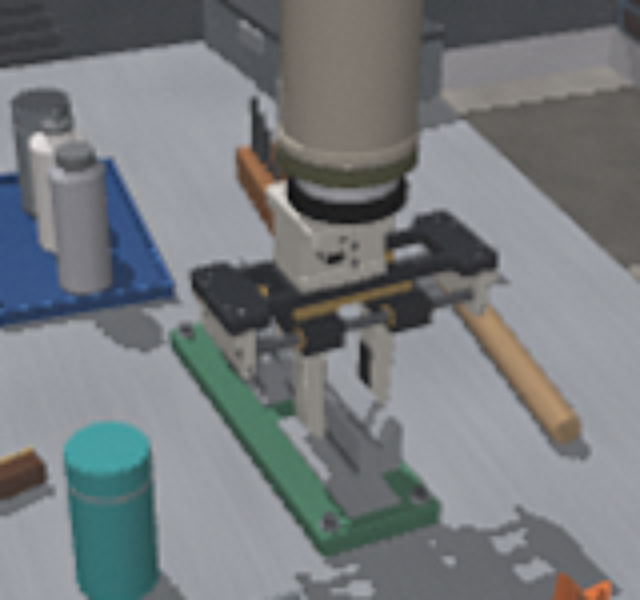

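View pics/sc8.png

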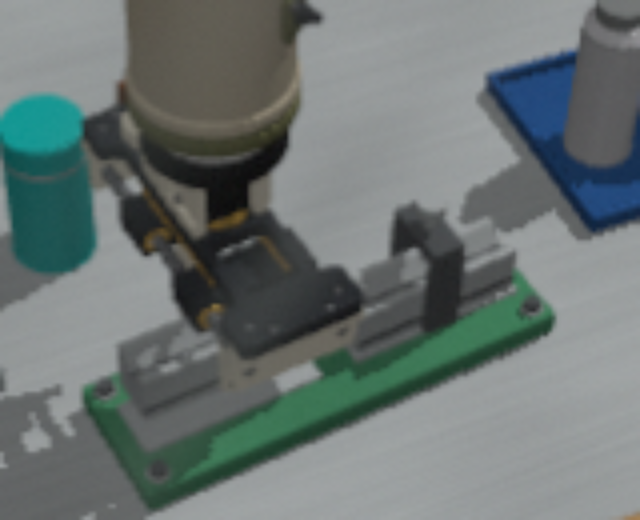

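View pics/w8.png

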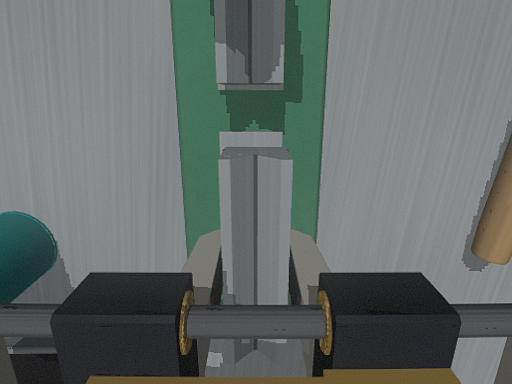

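```bash
python3 - <<'E'
from h import *
z=np.load('w8.npz'); K,d,T=z['K'],z['d'],z['T']
def s(n,px,h):
    P=onz(px,h,K,d,T); print(n,P[:,:2].round(4).tolist(),P[:,:2].mean(0).round(4))
s('pad far',[[220,132],[282,132]],.021)
s('mate near',[[217,83],[284,83]],.055)
s('block far',[[219.5,156],[292.5,156]],.0817)
s('plate L/R at row130',[[181.5,130],[323,130]],.018)
s('plate L/R at row 10',[[172.5,10],[329.5,10]],.018)
s('mate groove',[[251,83],[250,5]],.045)
s('block groove',[[255,160],[256.5,300]],.0717)
E
```

```text
pad far [[0.5841, -0.0169], [0.6213, -0.0131]] [ 0.6027 -0.015 ]
mate near [[0.5841, 0.0106], [0.6161, 0.0138]] [0.6001 0.0122]
block far [[0.5901, -0.0193], [0.6211, -0.0162]] [ 0.6056 -0.0177]
plate L/R at row130 [[0.5603, -0.0184], [0.6465, -0.0097]] [ 0.6034 -0.014 ]
plate L/R at row 10 [[0.5528, 0.0473], [0.6396, 0.0561]] [0.5962 0.0517]
mate groove [[0.6002, 0.0124], [0.5963, 0.0479]] [0.5982 0.0301]
block groove [[0.6056, -0.0215], [0.614, -0.0963]] [ 0.6098 -0.0589]
```

>>> drive_tool --pt "0.85 -0.06 0 -0.3 0 0 0" --pt "0.85 -0.06 0 -0.6 0 0 0" --pt "0.85 -0.06 0 -0.8 0 0 0" --pt "0.85 -0.06 0 -0.92 0 0 0" --pt "0.85 -0.06 0 -0.98 0 0 0" --pt "0.85 -0.06 0 -1.02 0 0 0" --pt "0.85 -0.06 0 -1.02 0 0 0" --pt "0.85 -0.06 0 -1.02 0 0 0"

```text
t: 30.02
tool_pos: [0.607, -0.0733, 0.0508]
orientation: [-2.107, -2.329, 0.001]
force: [-9.4, 2.5, 3.8]
opening: 0.0315
```

```bash
python3 - <<'E'
from h import *
i,K,d,T=cam('side'); cv2.imwrite('pics/s9.png',cv2.resize(i[100:250,200:360,::-1],None,fx=4,fy=4))
s=robot.read_state();print(s['tool_pos'],s['opening'],s['force'],s['orientation'])
E
```

```text
[ 0.60696714 -0.07328415  0.05074681] 0.03140531163085102 [-8.56320134  2.02359205  5.34794172] [-2.10657295e+00 -2.32891087e+00  1.35532246e-03]
```

View pics/s9.png

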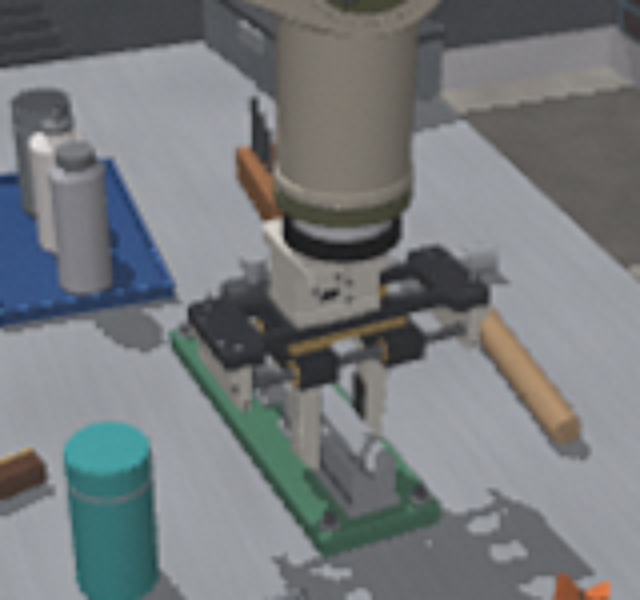

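>>> drive_tool --pt "0.6 -0.06 0 0 0 0 0" --pt "0.5 0 0 0 0 0 0" --pt "0.3 0 0 0 0 0 0" --pt "0.3 0 0 0 0 0 0" --pt "0.3 0 0 0 0 0 0" --pt "0.3 0 0 0.3 0 0 0" --pt "0.3 0 0 1 0 0 0" --pt "0.3 0 0 2.4 0 0 0" --pt "0.2 0 0 3.8 0 0 0" --pt "0 0 0 5.2 0 0 0" --pt "0 0 0 6 0 0 0" --pt "0 0 -1 7.4 0 0 0" --pt "0 0 -2 7.4 0 0 0" --pt "0 0 -2 7.4 0 0 0" --pt "0 0 -2 7.4 0 0 0"

```text
t: 31.32
tool_pos: [0.6077, -0.1247, 0.236]
orientation: [2.109, 2.326, 0.001]
force: [-0.0, 0.3, 0.1]
opening: 0.0932
```

```bash
python3 - <<'E'
from h import *
i,K,d,T=cam('wrist','w10.png'); np.savez('w10.npz',K=K,d=d,T=T)
i=cv2.imread('pics/w10.png')[0:300,160:380]; cv2.imwrite('pics/w10c.png',cv2.resize(i,None,fx=2,fy=2))
i,K,d,T=cam('side'); cv2.imwrite('pics/s10.png',cv2.resize(i[100:250,200:360,::-1],None,fx=4,fy=4))
s=robot.read_state();print(s['tool_pos'],s['opening'],s['force'])
E
```

```text
[ 0.60706854 -0.12301223  0.23424688] 0.09273087257226402 [ 0.31262347 -0.08299574  0.32429444]
```

View pics/w10c.png

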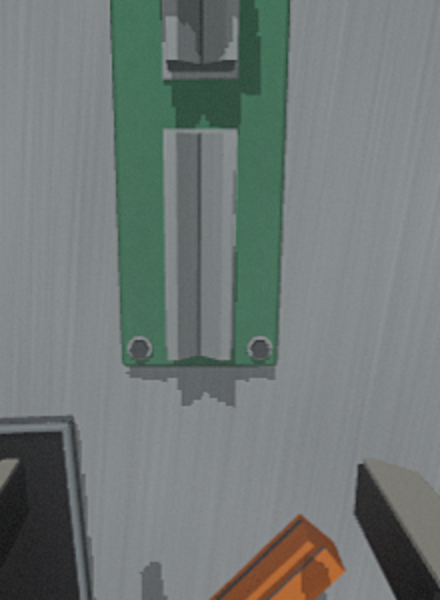

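View pics/s10.png

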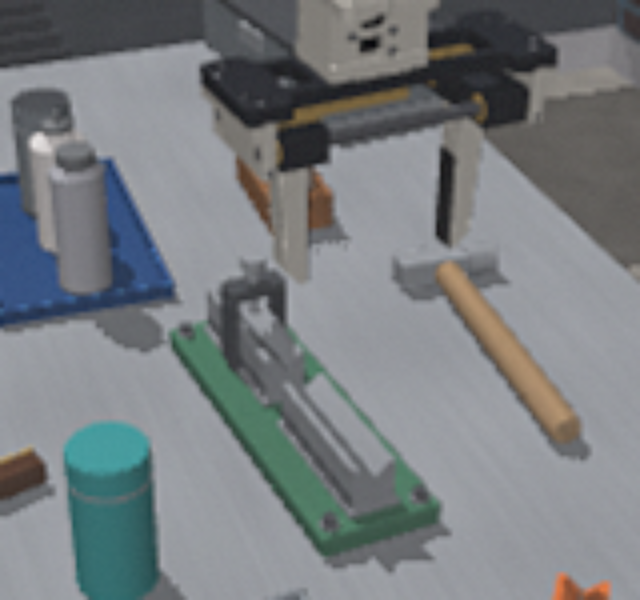

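```bash
python3 - <<'E'
from h import *
z=np.load('w10.npz'); K,d,T=z['K'],z['d'],z['T']
c=lambda l:np.array(l)/2.+[160,0]
V=onz(c([[164,129],[238,129],[231,358],[166,358]]),.055,K,d,T)[:,:2]; print('block',V.round(4).tolist(),V.mean(0).round(4))
a=V[0]+V[1]-V[2]-V[3]; print('yaw',np.arctan2(-a[0],a[1]),np.linalg.norm(a)/2)
E=onz(c([[122.5,362],[277.5,362]]),.018,K,d,T)[:,:2]; F=onz(c([[111.5,10],[289,10]]),.018,K,d,T)[:,:2]
u=F.mean(0)-E.mean(0); u/=np.linalg.norm(u); print('plate end',E.mean(0),np.linalg.norm(E[1]-E[0]),'yaw',np.arctan2(-u[0],u[1]),'seat',E.mean(0)+.07*u)
M=onz(c([[163.5,65],[238.5,65]]),.055,K,d,T)[:,:2]; print('mate end',M.round(4).tolist(),'seat',M.mean(0)-.085*u)
E
```

```text
block [[0.5858, -0.0191], [0.62, -0.0157], [0.6296, -0.1254], [0.5964, -0.1287]] [ 0.6079 -0.0722]
yaw 0.09225098692806176 0.11010895239544988
plate end [ 0.6156528  -0.13903531] 0.08886802583917901 yaw 0.10272308179582515 seat [ 0.60847483 -0.0694043 ]
mate end [[0.5831, 0.0081], [0.617, 0.0114]] seat [ 0.60876219 -0.07480406]
```

The V-block sits within about 3 mm of the seat, aligned to 0.01 rad. Next I'll return the can.

>>> drive_tool --pt "0 -0.3 1 0 0 0 0.02" --pt "0 -0.7 2.4 0 0 0 0.02" --pt "0 -1.1 3.9 0 0 0 0.02" --pt "0 -1.5 5.4 0 0 0 0.02" --pt "0 -2 6.9 0 0 0 0.02" --pt "0 -2.4 8.4 0 0 0 0.02" --pt "0 -2.8 9.9 0 0 0 0.02" --pt "0 -3.2 11.4 0 0 0 0.02" --pt "0 -3.6 12.8 0 0 0 0.02" --pt "0 -4 14 0 0 0 0.02" --pt "0 -4.2 14.8 0 0 0 0.02" --pt "0 -4.3 15.02 0 0 0 0.02" --pt "0 -4.3 15.02 0 0 0 0.02" --pt "0 -4.3 15.02 -0.5 0 0 0.02" --pt "0 -4.3 15.02 -1.5 0 0 0.02" --pt "0 -4.3 15.02 -2.5 0 0 0.02" --pt "0 -4.3 15.02 -3.5 0 0 0.02" --pt "0 -4.3 15.02 -4.5 0 0 0.02" --pt "0 -4.3 15.02 -5.5 0 0 0.02" --pt "0 -4.3 15.02 -6 0 0 0.02"

```text
t: 33.08
tool_pos: [0.498, 0.2494, 0.0802]
orientation: [-2.085, -2.347, 0.008]
force: [-1.2, 0.1, -1.9]
opening: 0.0933
```

>>> drive_tool --pt "0 0 0 0 0 0 0" --pt "0 0 0 0 0 0 0" --pt "0.2 0 0 0 0 0 0" --pt "0.3 0 0 0 0 0 0" --pt "0.4 0 0 0 0 0 0" --pt "0.5 0 0 0 0 0 0" --pt "0.7 0 0 0 0 0 0" --pt "0.7 0 0 0 0 0 0" --pt "0.7 0 0 0 0 0 0" --pt "0.7 0 0 0 0 0 0" --squeeze 40

```text
t: 33.92
tool_pos: [0.5, 0.2521, 0.0849]
orientation: [2.084, 2.351, 0.0]
force: [0.2, 0.8, 0.8]
opening: 0.0449
```

>>> drive_tool --pt "0.7 0 0 0.1 0 0 0" --pt "0.7 0 0 0.4 0 0 0" --pt "0.7 0 0 1 0 0 0" --pt "0.7 0 0 1.9 0 0 0" --pt "0.7 0 0 2.9 0 0 0" --pt "0.7 0 0 3.9 0 0 0" --pt "0.7 0 0 4.9 0 0 0" --pt "0.7 0 0 5.6 0 0 0" --pt "0.7 0 -0.2 6 0 0 0" --pt "0.7 -0.1 -0.8 6 0 0 0" --pt "0.7 -0.2 -1.8 6 0 0 0" --pt "0.7 -0.3 -3 6 0 0 0" --pt "0.7 -0.4 -4.3 6 0 0 0" --pt "0.7 -0.5 -5.6 6 0 0 0" --pt "0.7 -0.6 -6.9 6 0 0 0" --pt "0.7 -0.7 -8.2 6 0 0 0" --pt "0.7 -0.8 -9.5 6 0 0 0" --pt "0.7 -0.9 -10.8 6 0 0 0" --pt "0.7 -1 -12.1 6 0 0 0" --pt "0.7 -1.1 -13.4 6 0 0 0"

```text
t: 35.58
tool_pos: [0.4704, -0.0851, 0.233]
orientation: [-2.083, -2.348, 0.002]
force: [0.6, 0.6, -2.3]
opening: 0.0455
```

>>> drive_tool --pt "0.7 -0.1 -1.3 0 0 0 0" --pt "0.7 -0.2 -2.6 0 0 0 0" --pt "0.7 -0.3 -3.9 0 0 0 0" --pt "0.7 -0.4 -5.2 0 0 0 0" --pt "0.7 -0.5 -6.5 0 0 0 0" --pt "0.7 -0.6 -7.8 0 0 0 0" --pt "0.7 -0.7 -9.1 0 0 0 0" --pt "0.7 -0.8 -10.3 0 0 0 0" --pt "0.7 -0.9 -11.2 0 0 0 0" --pt "0.7 -0.98 -11.8 0 0 0 0" --pt "0.7 -0.98 -11.96 0 0 0 0" --pt "0.7 -0.98 -11.96 0 0 0 0" --pt "0.7 -0.98 -11.96 -0.4 0 0 0" --pt "0.7 -0.98 -11.96 -1.2 0 0 0" --pt "0.7 -0.98 -11.96 -2.2 0 0 0" --pt "0.7 -0.98 -11.96 -3.2 0 0 0" --pt "0.7 -0.98 -11.96 -4.2 0 0 0" --pt "0.7 -0.98 -11.96 -4.9 0 0 0" --pt "0.7 -0.98 -11.96 -5.2 0 0 0" --pt "0.7 -0.98 -11.96 -5.2 0 0 0"

```text
t: 37.25
tool_pos: [0.447, -0.3793, 0.1019]
orientation: [-2.079, -2.349, -0.001]
force: [0.6, 0.2, -1.9]
opening: 0.0451
```

>>> drive_tool --pt "0.7 0 0 -0.3 0 0 0" --pt "0.7 0 0 -0.55 0 0 0" --pt "0.7 0 0 -0.75 0 0 0" --pt "0.7 0 0 -0.82 0 0 0" --pt "0.7 0 0 -0.82 0 0 0" --pt "0.7 0 0 -0.82 0 0 0" --pt "0.4 0 0 -0.82 0 0 0" --pt "0.2 0 0 -0.82 0 0 0" --pt "0 0 0 -0.82 0 0 0" --pt "0 0 0 -0.82 0 0 0" --pt "0 0 0 -0.82 0 0 0" --pt "0 0 0 0.2 0 0 0" --pt "0 0 0 1.5 0 0 0" --pt "0 0 0 3 0 0 0" --pt "0 0 0 4.5 0 0 0" --pt "0 0 0.5 5.2 0 0 0" --pt "0 0 2 5.2 0 0 0"

```text
t: 38.67
tool_pos: [0.4497, -0.3366, 0.2415]
orientation: [2.081, 2.339, -0.002]
force: [2.0, 0.3, 1.1]
opening: 0.0927
```

```bash
python3 - <<'E'
from h import *
i,K,d,T=cam('side'); cv2.imwrite('pics/s11.png',cv2.resize(i[90:380,140:340,::-1],None,fx=2,fy=2))
print(robot.read_state()['tool_pos'])
E
```

```text
[ 0.44927985 -0.3278432   0.23795283]
```

View pics/s11.png

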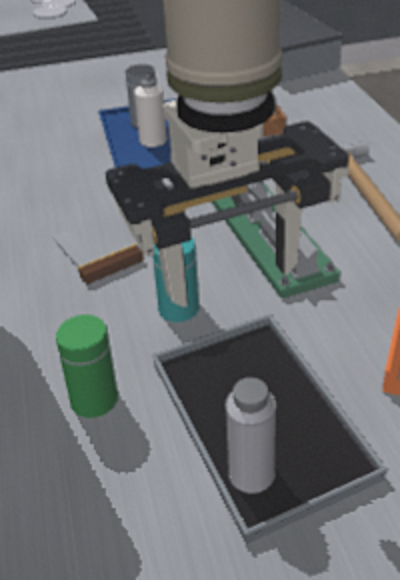

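The can is back in place. Next is the bottle.

>>> drive_tool --pt "0 0.1 1 0 0 0 0" --pt "0 0.25 2.5 0 0 0 0" --pt "0 0.4 4.1 0 0 0 0" --pt "0 0.5 5.7 0 0 0 0" --pt "0 0.6 7.3 0 0 0 0" --pt "0 0.7 8.9 0 0 0 0" --pt "0 0.8 10.5 0 0 0 0" --pt "0 0.9 12.1 0 0 0 0" --pt "0 1.0 13.7 0 0 0 0" --pt "0 1.1 15.3 0 0 0 0" --pt "0 1.2 16.9 0 0 0 0" --pt "0 1.4 18.5 0 0 0 0" --pt "0 1.6 20.1 0 0 0 0" --pt "0 1.7 21.7 0 0 0 0" --pt "0 1.8 23.3 0 0 0 0" --pt "0 1.9 24.8 0 0 0 0" --pt "0 2.05 25.8 0 0 0 0" --pt "0 2.08 26.16 0 0 0 0" --pt "0 2.08 26.16 0 0 0 0" --pt "0 2.08 26.16 -0.5 0 0 0"

```text
t: 40.38
tool_pos: [0.5011, 0.3223, 0.2244]
orientation: [2.082, 2.35, 0.005]
force: [0.2, -1.1, 0.3]
opening: 0.0934
```

>>> drive_tool --pt "0 0 0 -0.5 0 0 0" --pt "0 0 0 -1.5 0 0 0" --pt "0 0 0 -2.5 0 0 0" --pt "0 0 0 -3.5 0 0 0" --pt "0 0 0 -4.5 0 0 0" --pt "0 0 0 -5.2 0 0 0" --pt "0 0 0 -5.5 0 0 0" --pt "0 0 0 -5.5 0 0 0" --pt "0.2 0 0 -5.5 0 0 0" --pt "0.3 0 0 -5.5 0 0 0" --pt "0.4 0 0 -5.5 0 0 0" --pt "0.5 0 0 -5.5 0 0 0" --pt "0.7 0 0 -5.5 0 0 0" --pt "0.7 0 0 -5.5 0 0 0" --pt "0.7 0 0 -5.5 0 0 0" --pt "0.7 0 0 -5.5 0 0 0"

```text
t: 41.72
tool_pos: [0.5001, 0.3222, 0.0852]
orientation: [2.084, 2.351, 0.001]
force: [-0.6, -0.2, 0.8]
opening: 0.0498
```

>>> drive_tool --pt "0.7 0 0 0.1 0 0 0" --pt "0.7 0 0 0.4 0 0 0" --pt "0.7 0 0 1 0 0 0" --pt "0.7 0 0 1.9 0 0 0" --pt "0.7 0 0 2.9 0 0 0" --pt "0.7 0 0 3.9 0 0 0" --pt "0.7 0 0 4.9 0 0 0" --pt "0.7 0 0 5.6 0 0 0" --pt "0.7 0 -0.2 6 0 0 0" --pt "0.7 -0.1 -0.8 6 0 0 0" --pt "0.7 -0.2 -1.8 6 0 0 0" --pt "0.7 -0.3 -3 6 0 0 0" --pt "0.7 -0.4 -4.3 6 0 0 0" --pt "0.7 -0.6 -5.6 6 0 0 0" --pt "0.7 -0.7 -6.9 6 0 0 0" --pt "0.7 -0.8 -8.2 6 0 0 0" --pt "0.7 -0.9 -9.5 6 0 0 0" --pt "0.7 -1 -10.8 6 0 0 0" --pt "0.7 -1.1 -12.1 6 0 0 0" --pt "0.7 -1.2 -13.4 6 0 0 0"

```text
t: 43.38
tool_pos: [0.469, -0.0146, 0.2344]
orientation: [-2.084, -2.35, 0.001]
force: [0.3, 0.4, -1.8]
opening: 0.0496
```

>>> drive_tool --pt "0.7 -0.15 -1.3 0 0 0 0" --pt "0.7 -0.3 -2.6 0 0 0 0" --pt "0.7 -0.4 -3.9 0 0 0 0" --pt "0.7 -0.5 -5.2 0 0 0 0" --pt "0.7 -0.6 -6.5 0 0 0 0" --pt "0.7 -0.7 -7.8 0 0 0 0" --pt "0.7 -0.8 -9.1 0 0 0 0" --pt "0.7 -0.9 -10.4 0 0 0 0" --pt "0.7 -1.1 -11.5 0 0 0 0" --pt "0.7 -1.18 -12.2 0 0 0 0" --pt "0.7 -1.18 -12.5 0 0 0 0" --pt "0.7 -1.18 -12.52 0 0 0 0" --pt "0.7 -1.18 -12.52 0 0 0 0" --pt "0.7 -1.18 -12.52 -0.8 0 0 0" --pt "0.7 -1.18 -12.52 -2 0 0 0" --pt "0.7 -1.18 -12.52 -3.2 0 0 0" --pt "0.7 -1.18 -12.52 -4.2 0 0 0" --pt "0.7 -1.18 -12.52 -4.9 0 0 0" --pt "0.7 -1.18 -12.52 -5.2 0 0 0" --pt "0.7 -1.18 -12.52 -5.2 0 0 0"

```text
t: 45.05
tool_pos: [0.4397, -0.3236, 0.1027]
orientation: [-2.08, -2.349, -0.0]
force: [-0.7, 0.3, -2.1]
opening: 0.0491
```

>>> drive_tool --pt "0.7 0 0 -0.3 0 0 0" --pt "0.7 0 0 -0.55 0 0 0" --pt "0.7 0 0 -0.75 0 0 0" --pt "0.7 0 0 -0.82 0 0 0" --pt "0.7 0 0 -0.82 0 0 0" --pt "0.7 0 0 -0.82 0 0 0" --pt "0.4 0 0 -0.82 0 0 0" --pt "0.2 0 0 -0.82 0 0 0" --pt "0 0 0 -0.82 0 0 0" --pt "0 0 0 -0.82 0 0 0" --pt "0 0 0 -0.82 0 0 0" --pt "0 0 0 0.2 0 0 0" --pt "0 0 0 1.5 0 0 0" --pt "0 0 0 3 0 0 0" --pt "0 0 0 4.5 0 0 0" --pt "0 0 0.5 5.2 0 0 0" --pt "0 0 2 5.2 0 0 0"

```text
t: 46.47
tool_pos: [0.4424, -0.2803, 0.2413]
orientation: [2.081, 2.339, -0.001]
force: [1.4, 0.1, 0.3]
opening: 0.093
```

```bash
python3 - <<'E'
from h import *
i,K,d,T=cam('side'); cv2.imwrite('pics/s12.png',cv2.resize(i[90:380,140:340,::-1],None,fx=2,fy=2))
print(robot.read_state()['tool_pos'])
E
```

```text
[ 0.44192574 -0.27198328  0.23809471]
```

View pics/s12.png

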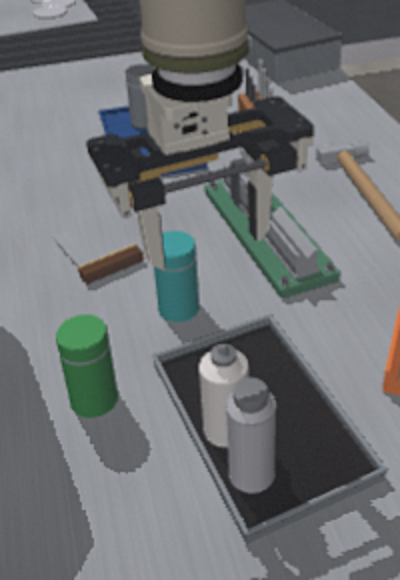

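The bottle is back. The tin is last.

>>> drive_tool --pt "0 0.1 1 0 0 0 0" --pt "0 0.25 2.5 0 0 0 0" --pt "0 0.4 4.1 0 0 0 0" --pt "0 0.5 5.7 0 0 0 0" --pt "0 0.65 7.3 0 0 0 0" --pt "0 0.8 8.9 0 0 0 0" --pt "0 0.95 10.5 0 0 0 0" --pt "0 1.1 12.1 0 0 0 0" --pt "0 1.25 13.7 0 0 0 0" --pt "0 1.4 15.3 0 0 0 0" --pt "0 1.5 16.9 0 0 0 0" --pt "0 1.65 18.5 0 0 0 0" --pt "0 1.8 20.1 0 0 0 0" --pt "0 1.95 21.7 0 0 0 0" --pt "0 2.1 23.3 0 0 0 0" --pt "0 2.2 24.8 0 0 0 0" --pt "0 2.3 26 0 0 0 0" --pt "0 2.38 26.6 0 0 0 0" --pt "0 2.38 26.73 0 0 0 0" --pt "0 2.38 26.73 -0.5 0 0 0"

```text
t: 48.18
tool_pos: [0.5007, 0.3938, 0.2242]
orientation: [2.082, 2.352, 0.005]
force: [1.0, -0.4, 0.6]
opening: 0.0929
```

>>> drive_tool --pt "0 0 0 -0.5 0 0 0" --pt "0 0 0 -1.5 0 0 0" --pt "0 0 0 -2.5 0 0 0" --pt "0 0 0 -3.5 0 0 0" --pt "0 0 0 -4.5 0 0 0" --pt "0 0 0 -5.2 0 0 0" --pt "0 0 0 -5.5 0 0 0" --pt "0 0 0 -5.5 0 0 0" --pt "0.2 0 0 -5.5 0 0 0" --pt "0.3 0 0 -5.5 0 0 0" --pt "0.4 0 0 -5.5 0 0 0" --pt "0.5 0 0 -5.5 0 0 0" --pt "0.7 0 0 -5.5 0 0 0" --pt "0.7 0 0 -5.5 0 0 0" --pt "0.7 0 0 -5.5 0 0 0" --pt "0.7 0 0 -5.5 0 0 0"

```text
t: 49.52
tool_pos: [0.5002, 0.3925, 0.0854]
orientation: [2.084, 2.351, 0.001]
force: [0.1, -0.3, 3.6]
opening: 0.0538
```

>>> drive_tool --pt "0.7 0 0 0.1 0 0 0" --pt "0.7 0 0 0.4 0 0 0" --pt "0.7 0 0 1 0 0 0" --pt "0.7 0 0 1.9 0 0 0" --pt "0.7 0 0 2.9 0 0 0" --pt "0.7 0 0 3.9 0 0 0" --pt "0.7 0 0 4.9 0 0 0" --pt "0.7 0 0 5.6 0 0 0" --pt "0.7 0 -0.2 6 0 0 0" --pt "0.7 -0.1 -0.8 6 0 0 0" --pt "0.7 -0.2 -1.8 6 0 0 0" --pt "0.7 -0.3 -3 6 0 0 0" --pt "0.7 -0.4 -4.3 6 0 0 0" --pt "0.7 -0.6 -5.6 6 0 0 0" --pt "0.7 -0.7 -6.9 6 0 0 0" --pt "0.7 -0.9 -8.2 6 0 0 0" --pt "0.7 -1 -9.5 6 0 0 0" --pt "0.7 -1.2 -10.8 6 0 0 0" --pt "0.7 -1.3 -12.1 6 0 0 0" --pt "0.7 -1.4 -13.4 6 0 0 0"

```text
t: 51.18
tool_pos: [0.4638, 0.0556, 0.2342]
orientation: [-2.084, -2.35, 0.001]
force: [1.4, 0.7, -2.9]
opening: 0.0534
```

>>> drive_tool --pt "0.7 -0.15 -1.3 0 0 0 0" --pt "0.7 -0.3 -2.6 0 0 0 0" --pt "0.7 -0.4 -3.9 0 0 0 0" --pt "0.7 -0.5 -5.2 0 0 0 0" --pt "0.7 -0.7 -6.5 0 0 0 0" --pt "0.7 -0.8 -7.8 0 0 0 0" --pt "0.7 -0.9 -9.1 0 0 0 0" --pt "0.7 -1.0 -10.4 0 0 0 0" --pt "0.7 -1.2 -11.6 0 0 0 0" --pt "0.7 -1.3 -12.4 0 0 0 0" --pt "0.7 -1.35 -12.85 0 0 0 0" --pt "0.7 -1.35 -12.95 0 0 0 0" --pt "0.7 -1.35 -12.95 0 0 0 0" --pt "0.7 -1.35 -12.95 -0.8 0 0 0" --pt "0.7 -1.35 -12.95 -2 0 0 0" --pt "0.7 -1.35 -12.95 -3.2 0 0 0" --pt "0.7 -1.35 -12.95 -4.2 0 0 0" --pt "0.7 -1.35 -12.95 -4.9 0 0 0" --pt "0.7 -1.35 -12.95 -5.2 0 0 0" --pt "0.7 -1.35 -12.95 -5.2 0 0 0"

```text
t: 52.85
tool_pos: [0.4303, -0.2642, 0.1027]
orientation: [-2.08, -2.349, -0.0]
force: [0.2, -1.0, -2.9]
opening: 0.0538
```

>>> drive_tool --pt "0.7 0 0 -0.3 0 0 0" --pt "0.7 0 0 -0.55 0 0 0" --pt "0.7 0 0 -0.75 0 0 0" --pt "0.7 0 0 -0.82 0 0 0" --pt "0.7 0 0 -0.82 0 0 0" --pt "0.7 0 0 -0.82 0 0 0" --pt "0.4 0 0 -0.82 0 0 0" --pt "0.2 0 0 -0.82 0 0 0" --pt "0 0 0 -0.82 0 0 0" --pt "0 0 0 -0.82 0 0 0" --pt "0 0 0 -0.82 0 0 0" --pt "0 0 0 0.2 0 0 0" --pt "0 0 0 1.5 0 0 0" --pt "0 0 0 3 0 0 0" --pt "0 0 0 4.5 0 0 0" --pt "0 0 0 6 0 0 0" --pt "0 0.6 -2 7 0 0 0" --pt "0 1.2 -5.3 8 0 0 0" --pt "0 1.2 -5.3 8 0 0 0" --pt "0 1.2 -5.3 8 0 0 0"

```text
t: 54.52
tool_pos: [0.4616, -0.4029, 0.3068]
orientation: [2.084, 2.347, -0.002]
force: [1.2, -0.0, 1.0]
opening: 0.093
```

```bash
python3 - <<'E'
from h import *
i,K,d,T=cam('wrist'); np.savez('w13.npz',K=K,d=d,T=T); cv2.imwrite('pics/w13.png',cv2.resize(i[0:200,195:355,::-1],None,fx=3,fy=3,interpolation=cv2.INTER_CUBIC))
i,K,d,T=cam('side','s13.png'); cam('scene','sc13.png')
print(robot.read_state()['tool_pos'])
E
```

```text
[ 0.46115515 -0.40039148  0.3047707 ]
```

View pics/w13.png

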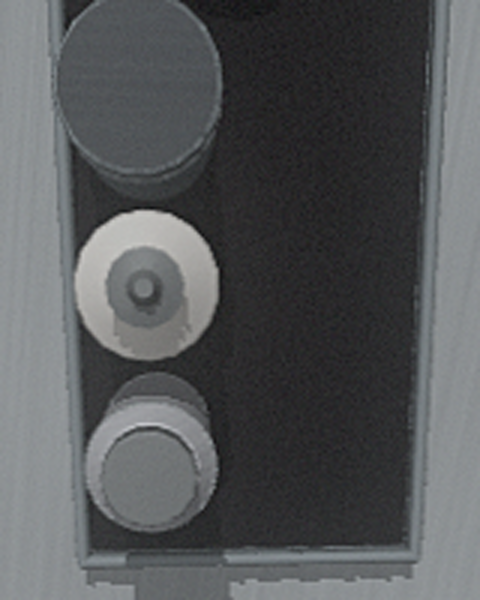

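View pics/s13.png

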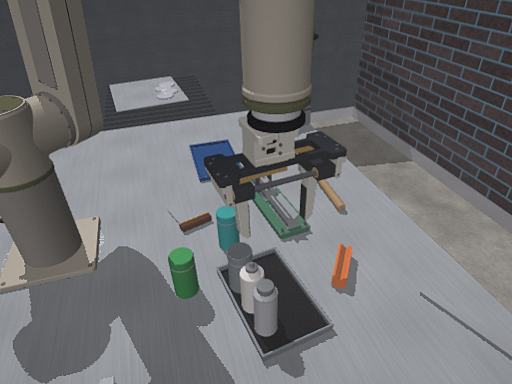

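View pics/sc13.png

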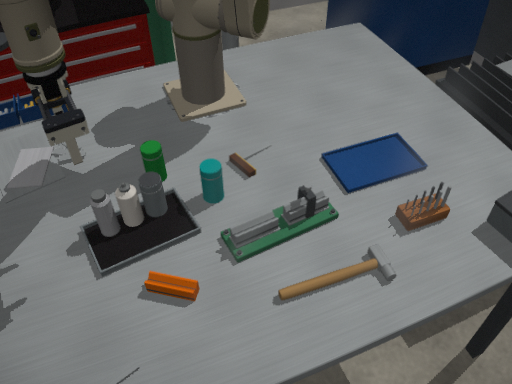

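The picture shows all three containers upright. Relative to the tray rim they are where they started: the pixel offsets (tin 82, bottle 286, can 464, all shifted by the same 15 px as the rim) match to within about 2 mm. The V-block sits on the pad and nothing else has moved.

```bash
python3 - <<'E'
from h import *
z=np.load('w13.npz'); K,d,T=z['K'],z['d'],z['T']
c=lambda l:np.array(l)/3.+[195,0]
for n,a,h in [('bottle',[144,287],.131),('can',[149,464],.130),('jar',[139,85],.112)]: print(n,onz([c(a)],h,K,d,T)[0].round(4))
print(robot.read_state()['t'],robot.close_job())
E
```

```text
bottle [ 0.4417 -0.3259  0.131 ]
can [ 0.4494 -0.3815  0.13  ]
jar [ 0.4328 -0.2656  0.112 ]
the job is handed in; nothing more can be done
54.6667 None
```

The job is done and handed in at about 55 s of the 144 s allowed. I moved the tin, bottle and can to the drip tray, set the V-block on the bare pad, and put each container back where it stood.

**V-block:** After release it measured 1 to 3 mm from the pad centre. Its yaw was 0.09 rad against about 0.10 for the plate, and it lay groove up. My two estimates of the pad centre, from the plate's end and from the mate's end, disagreed by about 5 mm in y. The block sits between them, inside the 10 mm tolerance.

**Containers:** The final wrist view shows all three upright, with these positions against the ones measured at the start:

| Container | Start (x, y) m | End (x, y) m | Shift |
|---|---|---|---|
| Bottle | (0.440, -0.325) | (0.442, -0.326) | about 1.6 mm |
| Can | (0.448, -0.381) | (0.449, -0.382) | about 1.6 mm |
| Tin | (0.432, -0.265) | (0.433, -0.266) | about 1.5 mm |

**Bystanders:** The hammer, square, drill stand and look-alikes show no visible movement in the last pictures; I checked these by eye, not by measurement. No check failed.

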